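# Sort two keyed fork plates and slide each home on its keyed shaft end

## Robot

A 6-joint arm with a two-finger parallel gripper is mounted at the origin on the work surface. World frame = base frame: x ahead of the robot, y to its left, z up, the work surface at z = 0. Lengths are in m, angles in rad, forces in N, time in s.
With the tool pointing down it reaches from about 0.3 to 0.875 m from the base axis. Payload 4.2 kg.
Tool frame: the origin (TCP) lies on the front face of the gripper's body, between the roots of the fingers; the fingertips stand ahead of it and the grasp point (between the pads) lies 54 mm ahead of it (ctrl.tcp_to_tips is the y of the fingertips in the tool frame, in m); y points along the fingers, x is the direction in which the jaws open and shut, and the axes are right-handed (so a half turn about y gives the same grasp; the last joint's range is limited). The gripper opens to 85 mm and grips with 20 to 120 N. Pads are 22 mm wide; open, the fingers measure 114 mm over their backs; the gripper's body (76 mm by 85 mm) begins 54 mm behind the grasp point. The pads swing forward as they close: fully open they stand 13 mm farther back than shut.
Start: joints at [1.237, 0.32, 1.565, -0, 1.257, -0.02], TCP at [0.177, 0.547, 0.304] pointing down, gripper open.
Joint ranges: [-3.11, 3.11], [-0.84, 2.01], [0.21, 2.61], [-1.34, 4.49], [0.05, 2.63], [-2.56, 2.56]. Speed limits (rad/s): [2.57, 2.57, 3.14, 3.14, 3.14, 3.14].

## Interface

Orientations are given as a unit quaternion [w, x, y, z].
In Python, from station import read_state, imaging, workorder, ctrl gives the robot as it stands.
- The arm moves only by the tool move_arm, never from a script. Its arguments are lists of equal length, an entry for each row: "travel": the shift along the tool's x, y, z in units of 0.03 m (1.0 is 0.03 m), a list of three; "turn": the turn about the tool's y in units of pi rad (1.0 is pi rad); "jaw": the closure, from 0 (fully open) to 1 (shut). In form: {"travel": [[dx, dy, dz], ...], "turn": [turn, ...], "jaw": [jaw, ...]}. A call has 1 to 20 rows; each row shifts and turns the commanded pose from where the row before left it, along the tool's axes as they then stand; what a row does not reach is not made up. A row lasts 1/12 s, in which the tool goes at most 41.7 mm and 7.16 degrees, less where a joint would pass 70% of its speed; a pose out of reach is approached as far as the arm can. A call with a number of a shift or a turn outside -1 to 1 is refused whole. A call with a gripper value outside its range is refused whole. The fingers move at their own pace and stop on an object; "grip_force" is the grip in N (left out, the last holds). Time passes only in rows, so rows that do not move let the fingers close. It gives the time, the measured TCP pose, the force and the opening at its end, in the units of the state.
- read_state(): the state, without advancing time (a new reading comes with each control period).
- imaging.camera(name): name is "scene" or "top" or "wrist"; returns a dict with "img" (420x560x3 uint8, red, green, blue), "range_z" (420x560 float32, m along the optical axis (not along the pixel's ray), 0 where there is no reading), "mtx" (3x3 intrinsics, pixels), "extrinsics" (4x4, takes a point from world to camera coordinates). Camera axes: x right, y up, looking along -z (the intrinsics and any distortion apply to the point x, -y, -z); pixel columns grow to the right and rows downward; lengths in m; the calibration is good to about 2 mm. The wrist camera is an equidistant fisheye: a pixel r from the principal point sees the ray r / f radians off the axis. A picture is of the moment at which its call begins.
- workorder.close_job(): hands the job in, once; it reports no verdict.
The state is a dict: "time": time; "joints": joint angles; "joint_velocities": joint speeds; "effort": joint torques, N m; "tcp_pos": TCP position; "eef_rot": TCP orientation; "ft_force": force on the tool from outside, world axes, zero at the start; "wrist_torque": the same for the moment, N m; "finger_gap": finger opening in m.
Only numpy, scipy, OpenCV 4.12 (cv2) and the standard library are available. Lean on these libraries where they do the work, as an engineer would, in place of code of your own. Each camera call takes 0.05 s, during which the arm holds its last target.

## Task

The two fork-shaped keeper plates look alike, but one has its keyway on the left of its slot and the other on the right. Sort out which plate suits the key on which shaft end, lay each plate flat on the machined face of its bracket and slide it fully home round the neck of the shaft, under the shaft's head and over the key. Let go of both plates and leave the flange, the drift and the washers where they lie.

Things in the scene. Friction and masses are not known exactly. Their poses are not given: they have to be found in the camera images.
- bracket_left: Grey cast bracket fixed to the bench, with an upright bright steel shaft end; its key stands on the LEFT (+y), looking along +x. Origin on the shaft axis at bench height, z up; +x = the way a plate slides on, about away from the robot. Flat machined face 16 mm above the bench, x -150 to 0, y +-46 mm, then round about the shaft. Bolted lugs, 18 mm high, beside the shaft at x 1 to 31 mm, out to y +-71.
- bracket_left_neck (a point): Middle of the near side of the shaft's neck, at face height (bracket x -15, y 0, z 16 mm). The neck is square, 30 x 30 mm, 12 mm high above the face; over it a round head, 40 mm diameter, top 32 mm above the face, so a plate cannot be dropped on, only slid in along the face under the head. Axes as the bracket's.
- bracket_left_key (a point): Top of the key's nose (bracket x -37, y +9, z 44 mm). The key is 12 mm wide, 28 mm high above the face, round-nosed, and stands out of the neck's near side from x -15 to -37 mm, its middle at y +9 mm.
- plate_left: Loose bright steel fork plate, about 0.34 kg, flat on the bench; keyway on the LEFT (+y) looking along +x; suits bracket_left. Origin at the centre of its underside; +x to the prongs, z up. 92 mm long (x +-46), 66 wide (y +-33), 8 thick. Two 11 mm bolt holes at x -25, y +-20. Centre of mass near x -12. Home: origin at x -27, y 0 (+-2), z 16 mm in the bracket's frame, x axes together.
- plate_left_shoulder (a point): Middle of the slot's flat shoulder, on the underside (plate x +12, y 0, z 0); it touches the near side of the neck when home. The slot is 34 mm wide (y +-17), open at +x; prongs 16 mm wide with round ends. On the wrong bracket the key meets the shoulder and the plate stops 22 mm short.
- plate_left_keyway (a point): Bottom of the keyway, on the underside (plate x -12, y +9, z 0). The keyway carries on half of the slot: y +1 to +17 mm, from the shoulder (x 12) back to x -12 mm.
- plate_left_lip (a point): Middle of the top edge of the lip turned up across the tail (plate x -42, y 0, z 24 mm): x -46 to -38, full 66 mm width, 8 mm thick, top 24 mm above the underside. Good to push against from behind; the plate slides on the face with 2 to 6 N.
- bracket_right: Grey cast bracket fixed to the bench, with an upright bright steel shaft end; its key stands on the RIGHT (-y), looking along +x. Origin on the shaft axis at bench height, z up; +x = the way a plate slides on, about away from the robot. Flat machined face 16 mm above the bench, x -150 to 0, y +-46 mm, then round about the shaft. Bolted lugs, 18 mm high, beside the shaft at x 1 to 31 mm, out to y +-71.
- bracket_right_neck (a point): Middle of the near side of the shaft's neck, at face height (bracket x -15, y 0, z 16 mm). The neck is square, 30 x 30 mm, 12 mm high above the face; over it a round head, 40 mm diameter, top 32 mm above the face, so a plate cannot be dropped on, only slid in along the face under the head. Axes as the bracket's.
- bracket_right_key (a point): Top of the key's nose (bracket x -37, y -9, z 44 mm). The key is 12 mm wide, 28 mm high above the face, round-nosed, and stands out of the neck's near side from x -15 to -37 mm, its middle at y -9 mm.
- plate_right: Loose bright steel fork plate, about 0.34 kg, flat on the bench; keyway on the RIGHT (-y) looking along +x; suits bracket_right. Origin at the centre of its underside; +x to the prongs, z up. 92 mm long (x +-46), 66 wide (y +-33), 8 thick. Two 11 mm bolt holes at x -25, y +-20. Centre of mass near x -12. Home: origin at x -27, y 0 (+-2), z 16 mm in the bracket's frame, x axes together.
- plate_right_shoulder (a point): Middle of the slot's flat shoulder, on the underside (plate x +12, y 0, z 0); it touches the near side of the neck when home. The slot is 34 mm wide (y +-17), open at +x; prongs 16 mm wide with round ends. On the wrong bracket the key meets the shoulder and the plate stops 22 mm short.
- plate_right_keyway (a point): Bottom of the keyway, on the underside (plate x -12, y -9, z 0). The keyway carries on half of the slot: y -1 to -17 mm, from the shoulder (x 12) back to x -12 mm.
- plate_right_lip (a point): Middle of the top edge of the lip turned up across the tail (plate x -42, y 0, z 24 mm): x -46 to -38, full 66 mm width, 8 mm thick, top 24 mm above the underside. Good to push against from behind; the plate slides on the face with 2 to 6 N.
- flange: Loose steel output flange, 100 mm in diameter, 46 mm high with its hub up; not to be disturbed. Origin at the centre of its underside.
- drift: Loose brass hexagonal drift, 18 mm across flats, about 155 mm long along its x, lying on the bench; not to be disturbed. Origin on the bench, near its middle.
- washer1: Loose black lock washer, 38 mm in diameter, 4 mm thick; not to be disturbed. Origin at the centre of its underside.
- washer2: The second lock washer, the same.
Mind the look-alikes: they are no part of the job. What is shaped like the plate_left but black, green or yellow is not meant.

How it is judged:
By the outcome, as a careful person would: the job done as asked, in the order asked, and still so for the second after the job is handed in, with the robot touching nothing.
It also fails if it takes over 72 s, if anything falls off the work surface, if the arm or the gripper's body presses on something with over 40 N, if the wrist force passes 120 N, or if a joint passes its speed limit or range.

## Working session

There is one attempt and no reset: what is moved stays moved. The work goes in short steps, Python scripts to look and compute and a tool call to move; the robot and the scene stay as the last step left them, time stands still between calls to the robot, and variables do not carry over. Pictures are saved under pics/ and viewed, and the job is handed in when it is done.

Besides the shell and the picture viewer there is one more tool, called after "Request:" as name(argument=value, ...), one argument or row to a line, values as JSON. move_arm: Moves the arm, as the interface text tells. Shifts and turns lie within -1 to 1; 1 stands for 0.03 m of shift or pi rad of turn. Its arguments: {"type":"object","properties":{"travel":{"type":"array","items":{"type":"array","items":{"type":"number"}}},"turn":{"type":"array","items":{"type":"number"}},"jaw":{"type":"array","items":{"type":"number"}},"grip_force":{"type":"number"}},"required":["travel","turn","jaw"]}

```bash
mkdir -p pics; ls; python3 - <<'E'
from station import read_state, imaging, workorder, ctrl
import cv2,numpy as np
s=read_state();print(s, ctrl.tcp_to_tips)
for n in("scene","top","wrist"):
    c=imaging.camera(n);cv2.imwrite(f"pics/{n}0.png",cv2.cvtColor(c["img"],cv2.COLOR_RGB2BGR));np.savez(f"{n}0.npz",**c);print(n,c["mtx"],c["extrinsics"],[k for k in c])
E
```

```text
pics
{'time': 0.0, 'joints': array([ 1.23700968e+00,  3.20279445e-01,  1.56568312e+00, -4.71996419e-06,
        1.25738899e+00, -2.00175371e-02]), 'joint_velocities': array([ 1.27817943e-03, -1.75987870e-04,  2.11602470e-04,  2.01305235e-03,
        8.65412677e-05,  1.62335221e-03]), 'effort': array([-7.63395637e-04, -4.15532720e+01, -2.34161353e+01, -1.88344707e-04,
        8.30523582e-03,  1.24731056e-05]), 'tcp_pos': array([0.17736649, 0.54659245, 0.30308771]), 'eef_rot': array([-0.57162301,  0.57233657,  0.41522944, -0.41624812]), 'ft_force': array([-0.27002656,  0.30031818, -0.53539215]), 'wrist_torque': array([ 0.04723553, -0.04614465, -0.02764775]), 'finger_gap': 0.08535861844705289} 0.0726
scene [[415.035934     0.         276.53687966]
 [  0.         415.035934   213.02161421]
 [  0.           0.           1.        ]] [[ 5.98925007e-02  9.98204261e-01  1.06860141e-03 -8.67581465e-02]
 [-5.73416282e-01  3.35288107e-02  8.18577783e-01  2.55853181e-01]
 [ 8.17072001e-01 -4.96394238e-02  5.74394701e-01 -1.48238360e+00]
 [ 0.00000000e+00  0.00000000e+00  0.00000000e+00  1.000000
[... 166 characters left out ...]
 1.        ]] [[ 0.09635224 -0.99533888 -0.00409409  0.0188597 ]
 [ 0.97090504  0.09307943  0.22063457 -0.56353245]
 [-0.21922509 -0.02523361  0.97534795 -1.07997897]
 [ 0.          0.          0.          1.        ]] ['img', 'range_z', 'mtx', 'extrinsics']
wrist [[325.1922621    0.         282.35751376]
 [  0.         325.1922621  206.6452176 ]
 [  0.           0.           1.        ]] [[ 3.08438971e-01  9.51243860e-01 -7.21018132e-04 -5.75660732e-01]
 [-9.10601308e-01  2.95041340e-01 -2.89406057e-01  3.79676014e-02]
 [-2.75083004e-01  8.99206665e-02  9.57206150e-01 -3.79808075e-01]
 [ 0.00000000e+00  0.00000000e+00  0.00000000e+00  1.00000000e+00]] ['img', 'range_z', 'mtx', 'extrinsics']
```

View pics/top0.png

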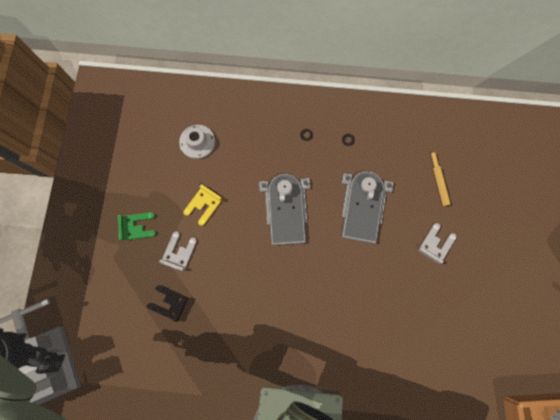

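View pics/scene0.png

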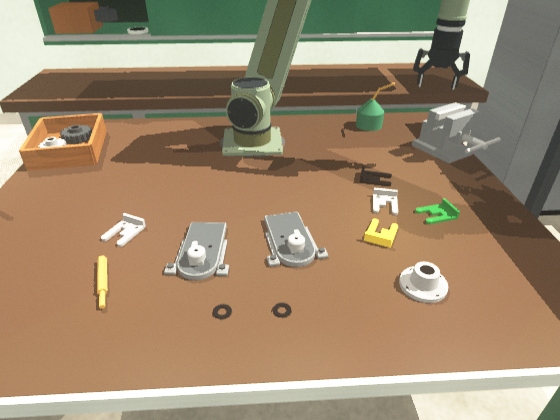

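View pics/wrist0.png

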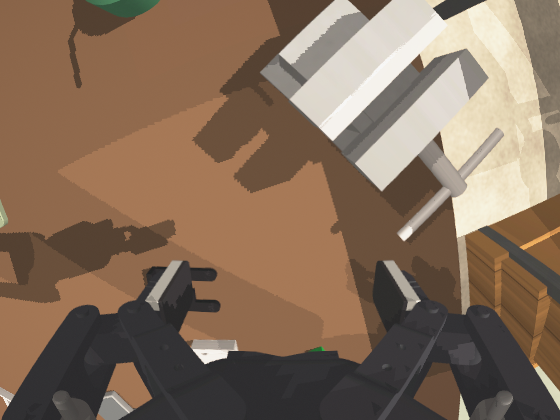

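```bash
python3 - <<'E'
import cv2
im=cv2.imread("pics/top0.png")
def c(x,y,w):return cv2.resize(im[y-w:y+w,x-w:x+w],(390,390),interpolation=cv2.INTER_CUBIC)
import numpy as np
cv2.imwrite("pics/cropP.png",np.hstack([c(180,250,28),c(438,243,28)]))
cv2.imwrite("pics/cropB.png",np.hstack([c(286,208,45),c(368,205,45)]))
E
```

```text
(no output)
```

View pics/cropP.png

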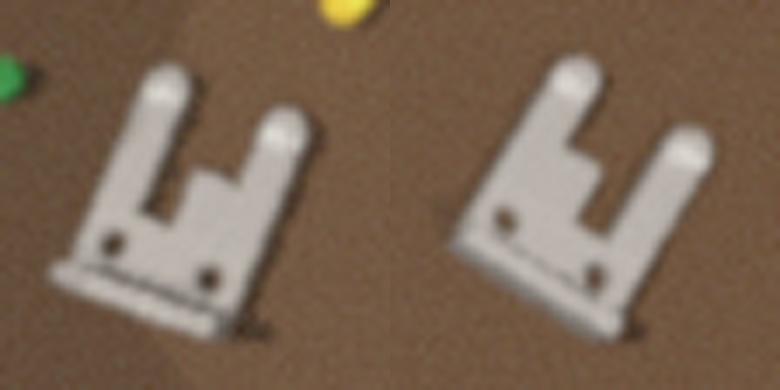

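View pics/cropB.png

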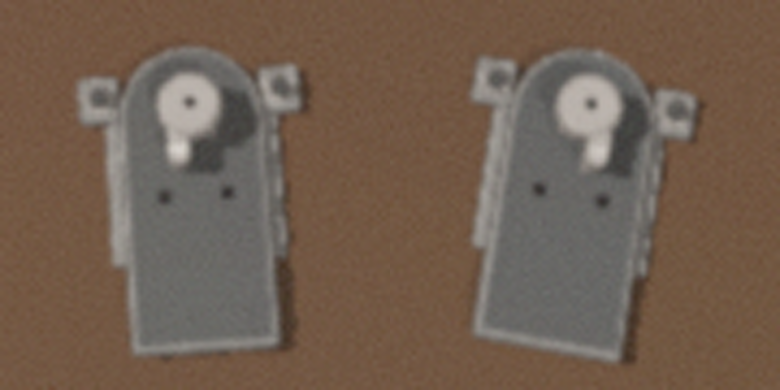

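```bash
cat > h.py <<'E'
import numpy as np,cv2
def load(n): return dict(np.load(n))
def cloud(c):
    K=c["mtx"];z=c["range_z"].astype(float);v,u=np.mgrid[:z.shape[0],:z.shape[1]]
    P=np.stack([(u-K[0,2])/K[0,0]*z,-(v-K[1,2])/K[1,1]*z,-z],-1)
    R=c["extrinsics"][:3,:3];t=c["extrinsics"][:3,3]
    W=(P-t)@R; W[z==0]=np.nan
    return W
def proj(c,W):
    R=c["extrinsics"][:3,:3];t=c["extrinsics"][:3,3];p=np.atleast_2d(W)@R.T+t;K=c["mtx"]
    return np.stack([K[0,2]+K[0,0]*p[:,0]/-p[:,2],K[1,2]+K[1,1]*p[:,1]/p[:,2]],-1)
def pix(c,u,v,z):
    R=c["extrinsics"][:3,:3];t=c["extrinsics"][:3,3];K=c["mtx"]
    d=np.array([(u-K[0,2])/K[0,0],-(v-K[1,2])/K[1,1],-1])@R;o=-R.T@t
    return o+d*(z-o[2])/d[2]
E
python3 - <<'E'
from h import *
for n in("top0.npz","scene0.npz"):
    c=load(n);W=cloud(c)
    print(n, "table",np.nanmedian(W[280:290,200:210,2]) if n[0]=='t' else np.nanmedian(W[310:320,100:110,2]))
    if n[0]=='t':
        for (u,v) in((179,250),(437,243),(285,225),(365,220),(285,187),(369,183),(168,264)): print((u,v),W[v,u].round(4), W[v-2:v+3,u-2:u+3,2].std().round(4))
    h=np.clip(W[...,2]*1000*5,0,255).astype(np.uint8);cv2.imwrite(f"pics/h_{n[:3]}.png",h)
E
```

```text
top0.npz table 0.0007603757969896771
(179, 250) [0.4241 0.3623 0.0048] 0.004
(437, 243) [ 0.5093 -0.329   0.0085] 0.005
(285, 225) [0.5176 0.0836 0.017 ] 0.002
(365, 220) [ 0.5519 -0.1308  0.0175] 0.002
(285, 187) [0.6156 0.0929 0.0465] 0.0021
(369, 183) [ 0.6475 -0.1308  0.0488] 0.0021
(168, 264) [0.3828 0.3804 0.0238] nan
scene0.npz table -0.0015319412968814229<stdin>:7: RuntimeWarning: invalid value encountered in cast
```

View pics/h_top.png

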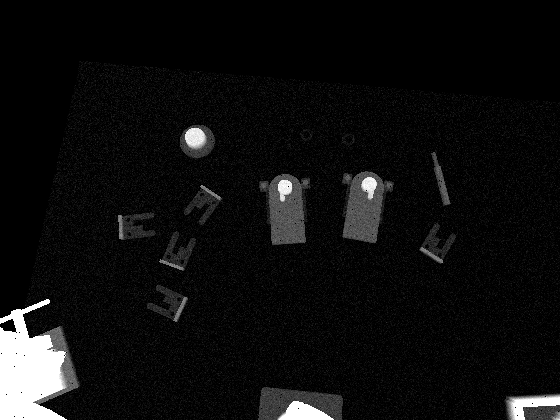

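```bash
cat > fit.py <<'E'
from h import *
from scipy.optimize import minimize
def plate_poly(left):
    s=1 if left else -1
    a=np.linspace(-np.pi/2,np.pi/2,9)
    p=[(-46,-33)]+[(38+8*np.cos(t),-25+8*np.sin(t)) for t in a]+[(12,-17)]
    q=[(12,17)]+[(38+8*np.cos(t),25+8*np.sin(t)) for t in a]+[(-46,33)]
    k=[(12,1),(-12,1),(-12,17)] if left else [(-12,-17),(-12,-1),(12,-1)]
    if left: p=p+k+q[1:]
    else: p=p[:-1]+k+q
    return np.array(p)/1000.
def body_poly():
    a=np.linspace(-np.pi/2,np.pi/2,25)
    return np.array([(-150,-46)]+[(46*np.cos(t),46*np.sin(t)) for t in a]+[(-150,46)])/1000.
def w(pose,xy,z):
    x,y,th=pose;c,s=np.cos(th),np.sin(th);xy=np.asarray(xy)
    return np.c_[x+c*xy[:,0]-s*xy[:,1],y+s*xy[:,0]+c*xy[:,1],np.full(len(xy),z)]
S=8
def render(c,pose,parts,roi):
    u0,u1,v0,v1=roi;m=np.zeros(((v1-v0)*S,(u1-u0)*S),np.uint8)
    for xy,z in parts:
        q=(proj(c,w(pose,xy,z))-[u0,v0]+.5)*S-.5
        cv2.fillPoly(m,[np.round(q*16).astype(np.int32)],255,shift=4)
    return cv2.GaussianBlur(cv2.resize(m,None,fx=1/S,fy=1/S,interpolation=cv2.INTER_AREA)/255.,(0,0),.8)
def fit(c,mask,parts,roi,p0):
    u0,u1,v0,v1=roi;M=cv2.GaussianBlur(mask[v0:v1,u0:u1].astype(float),(0,0),.4)
    f=lambda p:((render(c,p,parts,roi)-M)**2).sum()
    best=None
    for d in(-.2,0,.2):
        p=np.array(p0)+[0,0,d]
        r=minimize(f,p,method="Nelder-Mead",options=dict(initial_simplex=p+np.array([[0,0,0],[.015,0,0],[0,.015,0],[0,0,.1]]),xatol=1e-5,fatol=1e-4,maxiter=400))
        if best is None or r.fun<best.fun:best=r
    return best
E
cat > m0.py <<'E'
from fit import *
res={}
for n in("top0.npz","scene0.npz"):
    c=load(n);W=cloud(c);img=c["img"].astype(int);g=img.min(-1)
    for nm,left,p0 in(("PL",1,(.42,.36,-.3)),("PR",0,(.51,-.33,-.5))):
        lipxy=np.array([(-46,-33),(-38,-33),(-38,33),(-46,33)])/1000
        parts=[(plate_poly(left),.008),(plate_poly(left),0.004),(lipxy,.024),(lipxy,.016)]
        q=proj(c,w(p0,[[0,0]],.01))[0].astype(int);roi=(q[0]-30,q[0]+30,q[1]-30,q[1]+30)
        sat=img.max(-1)-img.min(-1); lo,hi=90,165
        mask=np.clip((g-lo)/(hi-lo),0,1)*(sat<45)
        r=fit(c,mask,parts,roi,p0);print(n,nm,r.x.round(4),r.fun)
        u0,u1,v0,v1=roi
        vis=np.hstack([mask[v0:v1,u0:u1],render(c,r.x,parts,roi)]);cv2.imwrite(f"pics/fit_{n[:3]}{nm}.png",cv2.resize(vis*255,None,fx=5,fy=5))
    for nm,p0 in(("BL",(.62,.09,0)),("BR",(.645,-.13,-.1))):
        q=proj(c,w(p0,[[-.05,0]],.01))[0].astype(int);roi=(q[0]-55,q[0]+55,q[1]-55,q[1]+55)
        z=cv2.medianBlur(np.nan_to_num(W[...,2]).astype(np.float32),3)
        mask=np.clip((z-.0085)/.003,0,1)
        mask=((z>.011)).astype(float)
        ci=np.linspace(0,2*np.pi,24);parts=[(body_poly(),.016),(np.c_[.02*np.cos(ci),.02*np.sin(ci)],.048),(np.array([(1,-71),(31,-71),(31,71),(1,71)])/1000,.018)]
        r=fit(c,mask,parts,roi,p0);print(n,nm,r.x.round(4),r.fun)
        u0,u1,v0,v1=roi
        vis=np.hstack([mask[v0:v1,u0:u1],render(c,r.x,parts,roi)]);cv2.imwrite(f"pics/fit_{n[:3]}{nm}.png",cv2.resize(vis*255,None,fx=3,fy=3))
E
python3 m0.py
python3 -c "
import cv2,numpy as np
print([cv2.imread(f'pics/fit_{n}{k}.png').shape for n in('top','sce') for k in('PL','BL')])
cv2.imwrite('pics/fa.png',np.vstack([cv2.resize(np.hstack([cv2.imread(f'pics/fit_{n}{k}.png') for k in ks]),(800,200)) for n in('top','sce') for ks in(('PL','PR'),)]+[cv2.resize(np.hstack([cv2.imread(f'pics/fit_top{k}.png') for k in ('BL','BR')]),(800,200))]))"
```

```text
top0.npz PL [ 0.4233  0.3635 -0.2486] 38.84129181312755
top0.npz PR [ 0.5123 -0.3313 -0.4896] 24.639252820439552
top0.npz BL [0.6165 0.0944 0.1638] 114.57682881760879
top0.npz BR [ 0.6451 -0.1309 -0.0891] 122.69815044269488
scene0.npz PL [ 0.4257  0.3617 -0.2482] 18.9144590526427
scene0.npz PR [ 0.5159 -0.3297 -0.4857] 47.14296950525346
scene0.npz BL [0.6236 0.0936 0.1688] 139.43485517058667
scene0.npz BR [ 0.6529 -0.13   -0.0849] 164.05455774738138
[(300, 600, 3), (330, 660, 3), (300, 600, 3), (330, 660, 3)][ WARN:0@2.037] global loadsave.cpp:1063 imwrite_ Unsupported depth image for selected encoder is fallbacked to CV_8U.
```

View pics/fa.png

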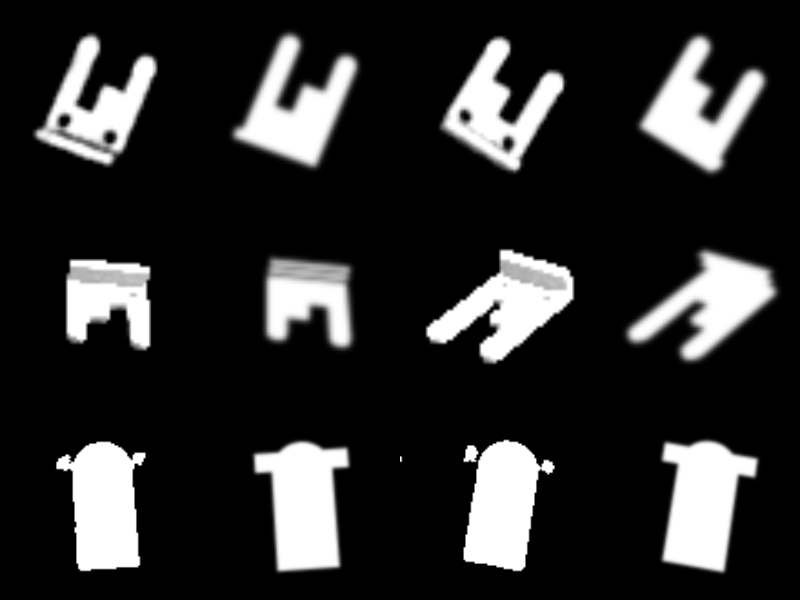

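```bash
cat > plan.py <<'E'
import numpy as np
from scipy.spatial.transform import Rotation as R
from station import read_state
def goto(x,y,z,yaw=None,s=None):
    """tool x axis yaw target; prints turn (units) and then tool axis travel after the turn"""
    s=s or read_state();q=s["eef_rot"];M=R.from_quat([q[1],q[2],q[3],q[0]]).as_matrix()
    cy=np.arctan2(M[1,0],M[0,0]);t=0
    if yaw is not None:
        d=(yaw-cy+np.pi/2)%np.pi-np.pi/2   # half turn equal
        t=-d/np.pi  # y down -> positive turn lowers yaw
        M=M@R.from_euler('y',-d).as_matrix()
    d=M.T@(np.array([x,y,z])-s["tcp_pos"])
    print("yaw now",cy.round(4),"q6",s["joints"][5].round(3),"turn units",np.round(t,4),"rows>=",int(np.ceil(abs(t)/.0397)),"| travel units",(d/.03).round(3),"rows>=",int(np.ceil(abs(d/.03).max())),"tool y",M[:,1].round(4), "after yaw",np.arctan2(M[1,0],M[0,0]).round(4))
E
python3 -c "
from plan import *
goto(.383,.373,.18,-.2486)"
```

```text
yaw now 1.257 q6 -0.02 turn units 0.4793 rows>= 13 | travel units [ 8.068  4.114 -3.92 ] rows>= 9 tool y [-4.0e-04 -1.2e-03 -1.0e+00] after yaw -0.2486
```

Request:
move_arm(
  travel=[
    [0, 0, 0],
    [0, 0, 0],
    [0, 0, 0],
    [0, 0, 0],
    [0, 0, 0],
    [0, 0, 0],
    [0, 0, 0],
    [0, 0, 0],
    [0, 0, 0],
    [0, 0, 0],
    [0, 0, 0],
    [0, 0, 0],
    [0, 0, 0],
  ],
  turn=[0.0369, 0.0369, 0.0369, 0.0369, 0.0369, 0.0369, 0.0369, 0.0369, 0.0369, 0.0369, 0.0369, 0.0369, 0.0369],
  jaw=[0.5, 0.5, 0.5, 0.5, 0.5, 0.5, 0.5, 0.5, 0.5, 0.5, 0.5, 0.5, 0.5],
  grip_force=60,
)

```text
time: 1.23
tcp_pos: [0.1774, 0.5468, 0.3036]
eef_rot: [-0.701, 0.702, -0.09, 0.09]
ft_force: [-0.1, 0.4, -1.1]
finger_gap: 0.0427
```

Request:
move_arm(
  travel=[
    [0.8, 0.4, -0.39],
    [0.8, 0.4, -0.39],
    [0.8, 0.4, -0.39],
    [0.8, 0.4, -0.39],
    [0.8, 0.4, -0.39],
    [0.8, 0.4, -0.39],
    [0.8, 0.4, -0.39],
    [0.8, 0.4, -0.39],
    [0.8, 0.4, -0.39],
    [0.8, 0.4, -0.39],
    [0, 0, 0],
    [0, 0, 0],
  ],
  turn=[0, 0, 0, 0, 0, 0, 0, 0, 0, 0, 0, 0],
  jaw=[0.5, 0.5, 0.5, 0.5, 0.5, 0.5, 0.5, 0.5, 0.5, 0.5, 0.5, 0.5],
)

```text
time: 2.23
tcp_pos: [0.3815, 0.3732, 0.1831]
eef_rot: [-0.701, 0.702, -0.09, 0.089]
ft_force: [0.0, 0.3, 0.5]
finger_gap: 0.0428
```

```bash
cat > snap.py <<'E'
import sys,cv2,numpy as np
from station import imaging
for a in sys.argv[2:]:
    c=imaging.camera(a);t=a+sys.argv[1];np.savez(t+".npz",**c);cv2.imwrite(f"pics/{t}.png",cv2.cvtColor(c["img"],cv2.COLOR_RGB2BGR))
    if a=="wrist":
        E=c["extrinsics"];print("cam",(-E[:3,:3].T@E[:3,3]).round(3))
E
python3 snap.py 1 wrist; python3 -c "
from plan import *
print(read_state()['tcp_pos'],read_state()['finger_gap'],read_state()['time']);goto(.383,.373,.18,-.2486)"
```

```text
cam [0.4   0.446 0.254]
[0.38113337 0.37406579 0.1837199 ] 0.04238052492554821 2.2833
yaw now -0.2513 q6 1.005 turn units -0.0009 rows>= 1 | travel units [ 0.069  0.124 -0.019] rows>= 1 tool y [-8.e-04 -1.e-04 -1.e+00] after yaw -0.2486
```

View pics/wrist1.png

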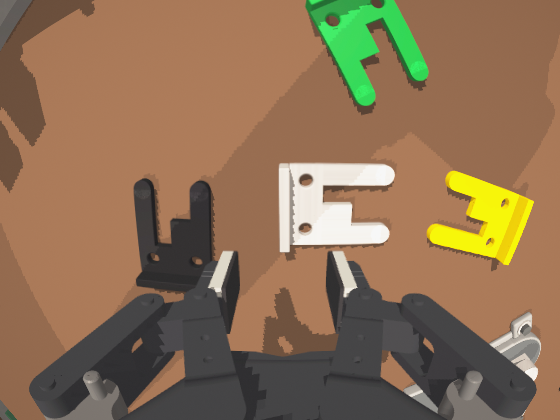

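```bash
cat >> h.py <<'E'
def fpix(c,u,v,z):
    K=c["mtx"];d=np.array([u-K[0,2],v-K[1,2]]);r=np.hypot(*d);th=r/K[0,0]
    ray=np.array([np.sin(th)*d[0]/r,-np.sin(th)*d[1]/r,-np.cos(th)])
    R=c["extrinsics"][:3,:3];o=-R.T@c["extrinsics"][:3,3];g=R.T@ray
    return o+g*(z-o[2])/g[2]
def fproj(c,W):
    R=c["extrinsics"][:3,:3];p=np.atleast_2d(W)@R.T+c["extrinsics"][:3,3];K=c["mtx"]
    x,y=p[:,0],-p[:,1];r=np.hypot(x,y);th=np.arctan2(r,-p[:,2])
    return np.c_[K[0,2]+K[0,0]*th*x/r,K[1,2]+K[0,0]*th*y/r]
E
python3 - <<'E'
import cv2
im=cv2.imread("pics/wrist1.png");cv2.imwrite("pics/c1.png",cv2.resize(im[150:265,265:405],None,fx=5.5,fy=5.2,interpolation=cv2.INTER_CUBIC))
E
```

```text
(no output)
```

View pics/c1.png

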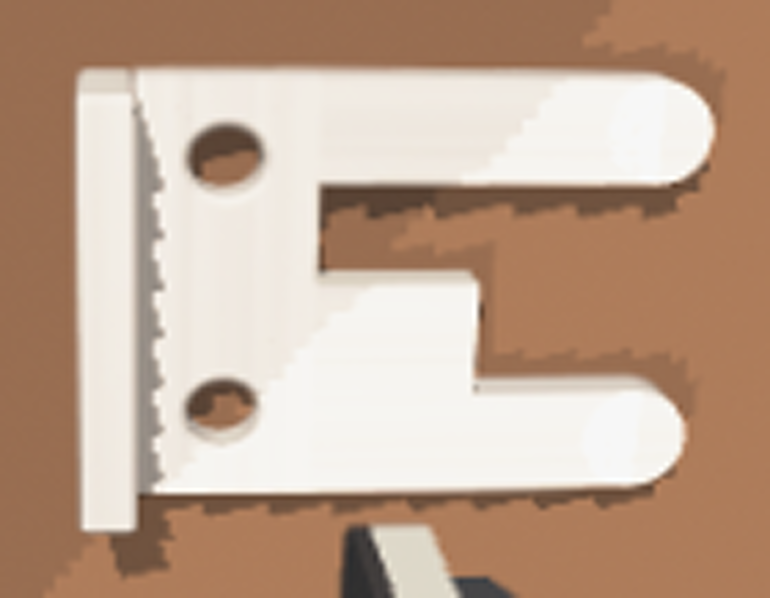

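```bash
python3 - <<'E'
from h import *
c=load("wrist1.npz");E=c["extrinsics"];print(E[:3,:3].round(3))
f=lambda a,b,z:fpix(c,265+a/5.5-.5+.09,150+b/5.2-.5+.09,z)
for k,(a,b,z) in dict(lipfarback=(78,93,.024),lipfarfront=(134,93,.024),lipnearback=(82,530,.024),lipnearfront=(135,530,.024),tipFar=(714,130,.008),tipNear=(686,435,.008),keyA=(320,185,.008),keyB=(320,273,.008),shA=(478,288,.008),farR=(600,72,.008),nearR=(600,487,.008)).items():
    print(k,f(a,b,z).round(4))
print(fproj(c,np.array([[.4233,.3635,.0]])))
E
```

```text
[[ 0.968 -0.25  -0.001]
 [ 0.239  0.927 -0.29 ]
 [ 0.073  0.28   0.957]]
lipfarback [0.3876 0.4073 0.024 ]
lipfarfront [0.3946 0.4055 0.024 ]
lipnearback [0.3715 0.3436 0.024 ]
lipnearfront [0.3787 0.3418 0.024 ]
tipFar [0.4751 0.3772 0.008 ]
tipNear [0.463  0.3284 0.008 ]
keyA [0.4164 0.3827 0.008 ]
keyB [0.4134 0.3693 0.008 ]
shA [0.4355 0.3612 0.008 ]
farR [0.4597 0.39   0.008 ]
nearR [0.4481 0.3231 0.008 ]
[[334.80081666 203.09657562]]
```

```bash
python3 - <<'E'
from plan import *
from station import ctrl
print(ctrl.tcp_to_tips, [a for a in dir(ctrl) if a[0]!='_'])
goto(.3832,.3742,.0865,-.247)
E
```

```text
0.0726 ['MotionError', 'tcp_to_tips']
yaw now -0.2513 q6 1.005 turn units -0.0014 rows>= 1 | travel units [0.068 3.241 0.022] rows>= 4 tool y [-8.e-04 -1.e-04 -1.e+00] after yaw -0.247
```

Request:
move_arm(
  travel=[
    [0.068, 0.5, 0.022],
    [0, 0.6, 0],
    [0, 0.6, 0],
    [0, 0.6, 0],
    [0, 0.6, 0],
    [0, 0.34, 0],
    [0, 0, 0],
    [0, 0, 0],
  ],
  turn=[-0.0014, 0, 0, 0, 0, 0, 0, 0],
  jaw=[0.5, 0.5, 0.5, 0.5, 0.5, 0.5, 0.5, 0.5],
)

```text
time: 2.95
tcp_pos: [0.3829, 0.375, 0.087]
eef_rot: [0.702, -0.702, 0.086, -0.086]
ft_force: [1.5, -0.4, 0.5]
finger_gap: 0.0426
```

```bash
python3 snap.py 2 wrist scene;python3 -c "
from station import read_state as r
s=r();print(s['tcp_pos'],s['ft_force'])
import cv2
im=cv2.imread('pics/scene2.png');cv2.imwrite('pics/c2.png',cv2.resize(im[130:250,310:470],None,fx=5,fy=5,interpolation=cv2.INTER_CUBIC))"
```

```text
cam [0.401 0.448 0.158]
[0.38356081 0.37517757 0.08787099] [0.53077614 0.63084936 0.61852224]
```

View pics/wrist2.png

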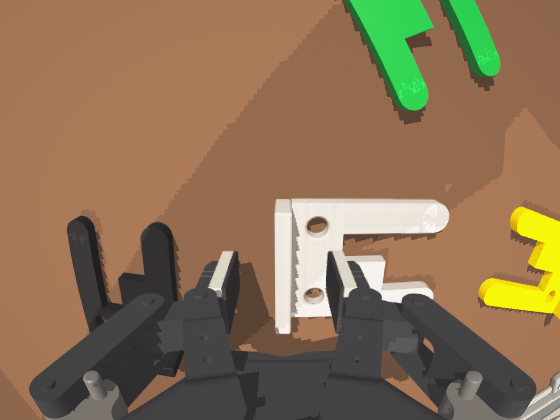

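View pics/c2.png

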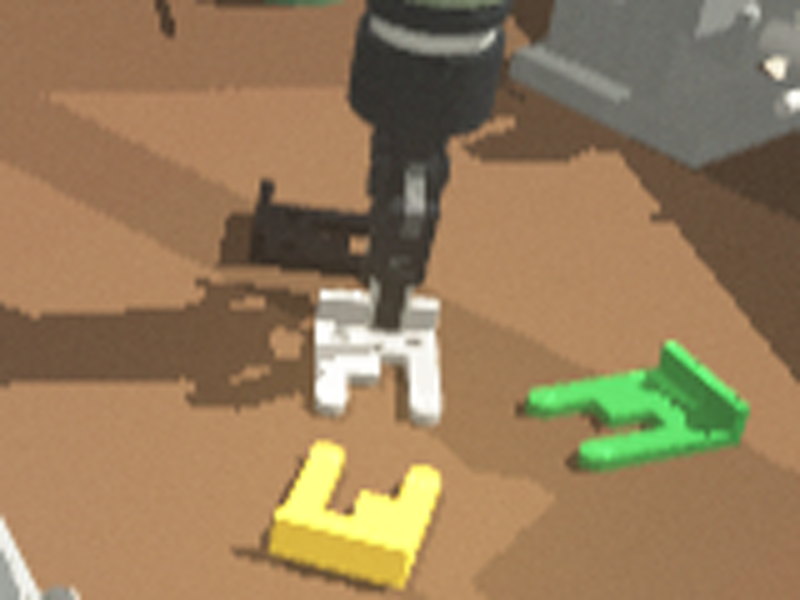

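```bash
python3 - <<'E'
from h import *
c=load("wrist2.npz")
z=c["range_z"];K=c["mtx"];R=c["extrinsics"][:3,:3];o=-R.T@c["extrinsics"][:3,3]
def P(u,v):
    d=np.array([u-K[0,2],v-K[1,2]]);r=np.hypot(*d);th=r/K[0,0]
    ray=np.array([np.sin(th)*d[0]/r,-np.sin(th)*d[1]/r,-np.cos(th)])
    return o+R.T@ray*z[v,u]/np.cos(th)
for u,v in((232,254),(230,262),(225,280),(220,290),(333,256),(336,262),(284,230),(315,260)):print((u,v),P(u,v).round(4))
E
```

```text
(232, 254) [0.3637 0.3924 0.0247]
(230, 262) [0.3643 0.3928 0.0339]
(225, 280) [0.3645 0.3925 0.0493]
(220, 290) [0.363  0.3914 0.0545]
(333, 256) [0.4079 0.3818 0.0278]
(336, 262) [0.4084 0.3811 0.0328]
(284, 230) [0.3895 0.3981 0.0247]
(315, 260) [0.3995 0.3728 0.0097]
```

Request:
move_arm(
  travel=[
    [0, 0.13, 0],
    [0, 0, 0],
    [0, 0, 0],
    [0, 0, 0],
    [0, 0, 0],
    [0, 0, 0],
    [0, 0, 0],
    [0, 0, 0],
    [0, 0, 0],
    [0, 0, 0],
  ],
  turn=[0, 0, 0, 0, 0, 0, 0, 0, 0, 0],
  jaw=[0.5, 0.5, 1, 1, 1, 1, 1, 1, 1, 1],
  grip_force=80,
)

```text
time: 3.88
tcp_pos: [0.3833, 0.3743, 0.0833]
eef_rot: [0.702, -0.702, 0.087, -0.087]
ft_force: [-1.0, -0.7, 5.4]
finger_gap: 0.006
```

```bash
python3 snap.py 3 wrist; python3 -c "
from station import read_state as r
s=r();print(s['tcp_pos'],s['ft_force'],s['finger_gap'])"
```

```text
cam [0.401 0.447 0.154]
[0.38327069 0.37433936 0.08331876] [-1.87010328 -0.86683658  6.45570952] 0.005637907522414092
```

View pics/wrist3.png

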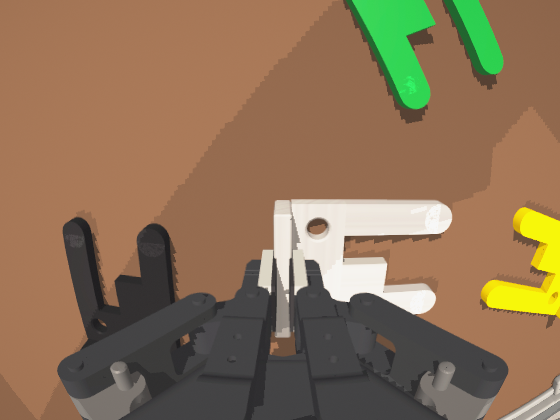

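Request:
move_arm(
  travel=[
    [0, -0.1, 0],
    [0, -0.3, 0],
    [0, -0.6, 0],
    [0, -0.8, 0],
    [0, -0.8, 0],
    [0, -0.8, 0],
    [0, -0.8, 0],
    [0, -0.8, 0],
    [0, 0, 0],
  ],
  turn=[0, 0, 0, 0, 0, 0, 0, 0, 0],
  jaw=[1, 1, 1, 1, 1, 1, 1, 1, 1],
)

```text
time: 4.68
tcp_pos: [0.3847, 0.3757, 0.2376]
eef_rot: [0.704, -0.699, 0.084, -0.089]
ft_force: [1.2, 0.3, -3.6]
finger_gap: 0.0053
```

```bash
python3 snap.py 4 wrist; python3 -c "
from plan import *
s=read_state();print(s['tcp_pos'],s['ft_force'],s['finger_gap'])
goto(.52,-.01,.25,.165)"
```

```text
cam [0.402 0.448 0.309]
[0.38392794 0.37501535 0.23514698] [-0.04153923 -0.11814966 -5.00424351] 0.00547019411729368
yaw now -0.2457 q6 0.998 turn units -0.1307 rows>= 4 | travel units [  2.368  -0.527 -13.403] rows>= 14 tool y [ 0.004   0.0039 -1.    ] after yaw 0.165
```

View pics/wrist4.png

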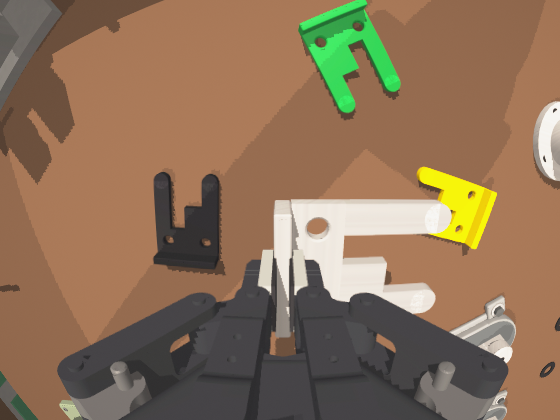

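Request:
move_arm(
  travel=[
    [0, 0, 0],
    [0, 0, 0],
    [0, 0, 0],
    [0, 0, 0],
  ],
  turn=[-0.0327, -0.0327, -0.0327, -0.0327],
  jaw=[1, 1, 1, 1],
)

```text
time: 5.07
tcp_pos: [0.3824, 0.3735, 0.2307]
eef_rot: [-0.704, 0.705, 0.059, -0.061]
ft_force: [-0.5, 0.1, -3.3]
finger_gap: 0.0052
```

Request:
move_arm(
  travel=[
    [0.07, -0.01, -0.4],
    [0.16, -0.03, -0.9],
    [0.16, -0.03, -0.9],
    [0.16, -0.03, -0.9],
    [0.16, -0.03, -0.9],
    [0.16, -0.03, -0.9],
    [0.16, -0.03, -0.9],
    [0.16, -0.03, -0.9],
    [0.16, -0.03, -0.9],
    [0.16, -0.03, -0.9],
    [0.16, -0.03, -0.9],
    [0.16, -0.03, -0.9],
    [0.16, -0.03, -0.9],
    [0.16, -0.03, -0.9],
    [0.16, -0.03, -0.9],
    [0.07, -0.01, -0.4],
    [0, 0, 0],
    [0, 0, 0],
  ],
  turn=[0, 0, 0, 0, 0, 0, 0, 0, 0, 0, 0, 0, 0, 0, 0, 0, 0, 0],
  jaw=[1, 1, 1, 1, 1, 1, 1, 1, 1, 1, 1, 1, 1, 1, 1, 1, 1, 1],
)

```text
time: 6.57
tcp_pos: [0.5189, -0.0109, 0.2449]
eef_rot: [0.705, -0.704, -0.056, 0.058]
ft_force: [0.6, -0.0, -3.2]
finger_gap: 0.0054
```

```bash
python3 snap.py 5 wrist; python3 -c "
from plan import *
s=read_state();print(s['tcp_pos'],s['ft_force'],s['finger_gap'])
goto(.52,-.01,.25,.165)"
```

```text
cam [0.508 0.063 0.316]
[ 0.51885186 -0.01018463  0.24505653] [ 0.35572666  0.00649862 -3.79993658] 0.005425029169448984
yaw now 0.164 q6 -0.207 turn units -0.0003 rows>= 1 | travel units [ 0.038 -0.165 -0.   ] rows>= 1 tool y [-2.7e-03  8.0e-04 -1.0e+00] after yaw 0.165
```

View pics/wrist5.png

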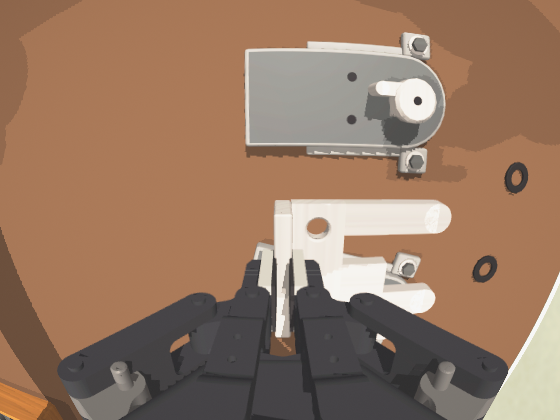

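```bash
python3 - <<'E'
import cv2
im=cv2.imread("pics/wrist5.png");cv2.imwrite("pics/c5.png",cv2.resize(im[35:180,240:450],None,fx=3.8,fy=4,interpolation=cv2.INTER_CUBIC))
E
```

```text
(no output)
```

View pics/c5.png

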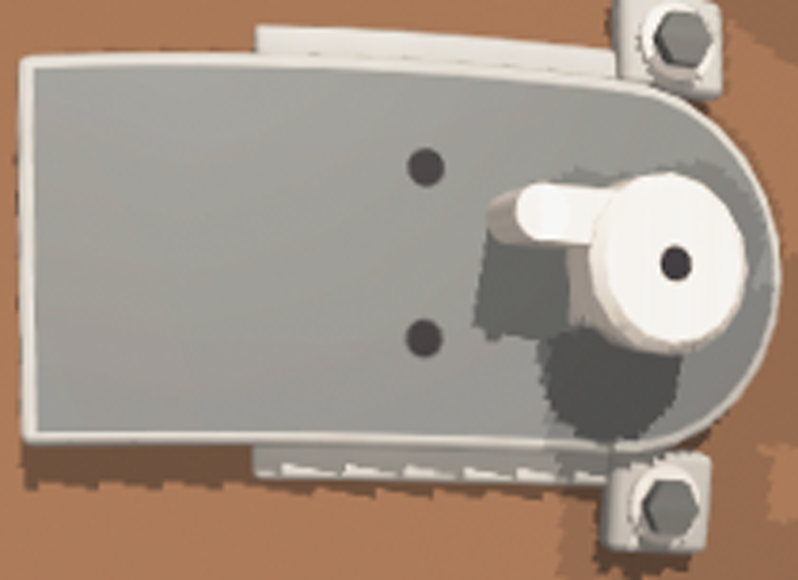

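```bash
python3 - <<'E'
from h import *
c=load("wrist5.npz")
f=lambda a,b,z:fpix(c,240+(a+.5)/3.8-.5,35+(b+.5)/4-.5,z)
D=dict(cornL=(22,60,.016),cornR=(28,438,.016),holeL=(426,167,.016),holeR=(424,338,.016),shaft=(676,263,.048),apex=(779,265,.016),keynose=(516,214,.044))
P={k:f(*v) for k,v in D.items()}
for k in P:print(k,P[k].round(4))
d=P['cornL']-P['cornR'];print("yaw corn",np.arctan2(-d[0],d[1]),np.hypot(*d[:2]))
d=P['holeL']-P['holeR'];print("yaw hole",np.arctan2(-d[0],d[1]),np.hypot(*d[:2]))
m=(P['cornL']+P['cornR'])/2;d=P['shaft']-m;print("yaw axis",np.arctan2(d[1],d[0]),np.hypot(*d[:2]))
h=(P['holeL']+P['holeR'])/2;d=P['shaft']-h;print("yaw h-shaft",np.arctan2(d[1],d[0]),np.hypot(*d[:2]))
d=h-m;print("yaw m-h",np.arctan2(d[1],d[0]),np.hypot(*d[:2]))
d=P['apex']-m;print("yaw m-apex",np.arctan2(d[1],d[0]),np.hypot(*d[:2]))
# model residuals
from scipy.optimize import least_squares
mod=dict(cornL=(-.150,.046),cornR=(-.150,-.046),holeL=(-.052,.020),holeR=(-.052,-.02),shaft=(0,0),apex=(.046,0))
def r(p):
    C,S=np.cos(p[2]),np.sin(p[2]);o=[]
    for k,(x,y) in mod.items():
        if k=='apex':continue
        o+= [p[0]+C*x-S*y-P[k][0],p[1]+S*x+C*y-P[k][1]]
    return o
s=least_squares(r,[.62,.094,.165]);print(s.x.round(4),(np.array(s.fun)*1e3).round(1))
# plate pose in hand from this frame
tt=read=None
E
```

```text
cornL [0.4643 0.1153 0.016 ]
cornR [0.4794 0.0282 0.016 ]
holeL [0.564  0.1072 0.016 ]
holeR [0.5706 0.0676 0.016 ]
shaft [0.6188 0.0961 0.048 ]
apex [0.6616 0.1073 0.016 ]
keynose [0.5806 0.0977 0.044 ]
yaw corn 0.17201561980611826 0.08837772487625199
yaw hole 0.16468632585690096 0.040148631579121984
yaw axis 0.16409660445527907 0.1489761117762678
yaw h-shaft 0.16588504793396022 0.05227166611278161
yaw m-h 0.1631298985301486 0.09670457444590466
yaw m-apex 0.18530053521445464 0.19299951195040926
[0.6191 0.0962 0.1653] [-0.7  1.6 -0.7 -2.1  0.5  0.1  0.6  0.3  0.3  0.1]
```

```bash
python3 - <<'E'
import cv2
im=cv2.imread("pics/wrist5.png");cv2.imwrite("pics/c5b.png",cv2.resize(im[190:345,265:460],None,fx=4,fy=3.8,interpolation=cv2.INTER_CUBIC))
E
```

```text
(no output)
```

View pics/c5b.png

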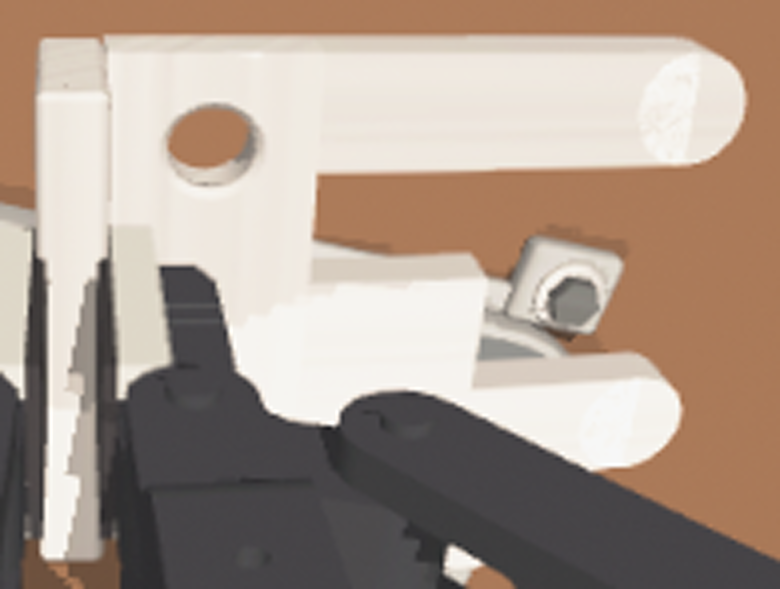

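```bash
cat > inhand.py <<'E'
from h import *
from scipy.optimize import least_squares
def inhand(c,pts,tcp,yaw,zb):
    """pts: name->(u,v); fit plate pose with model 3D pts; z bottom given + pitch"""
    mod=dict(lipFB=(-46,33,24),lipFF=(-38,33,24),lipNB=(-46,-33,24),lipNF=(-38,-33,24),tipF=(46,25,8),tipN=(46,-25,8),holeF=(-25,20,8),sh=(12,1,8),shN=(12,-17,8),shF=(12,17,8),farE=(30,33,8))
    k=list(pts);M=np.array([mod[i] for i in k])/1e3;U=np.array([pts[i] for i in k],float)
    def W(p):
        x,y,th,z,pi,ro=p
        from scipy.spatial.transform import Rotation as R
        return M@R.from_euler('zyx',[th,pi,ro]).as_matrix().T+[x,y,z]
    r=lambda p:(fproj(c,W(p))-U).ravel()
    p0=[tcp[0]+.042*np.cos(yaw),tcp[1]+.042*np.sin(yaw),yaw,zb,0,0]
    s=least_squares(r,p0,x_scale=[.01,.01,.1,.01,.1,.1]);return s.x,r(s.x).reshape(-1,2),k
E
python3 - <<'E'
from inhand import *
c=load("wrist5.npz")
f=lambda a,b:(265+(a+.5)/4-.5,190+(b+.5)/3.8-.5)
pts={k:f(*v) for k,v in dict(lipFB=(37,94),lipFF=(107,94),lipNB=(41,560),lipNF=(103,560),tipF=(746,100),tipN=(681,411),holeF=(213,141),sh=(484,283)).items()}
tcp=np.array([.51885,-.0102]);yaw=.164
p,r,k=inhand(c,pts,tcp,yaw,.162)
print(p.round(4));print(dict(zip(k,r.round(1).tolist())))
d=p[:2]-tcp;C,S=np.cos(yaw),np.sin(yaw);print("origin in tool (along yaw)",(C*d[0]+S*d[1]).round(4),(-S*d[0]+C*d[1]).round(4),"dyaw",(p[2]-yaw).round(4))
E
```

```text
[ 0.5605 -0.0037  0.1649  0.162   0.0153  0.0167]
{'lipFB': [-1.1, -0.3], 'lipFF': [0.7, -0.4], 'lipNB': [-0.1, 0.1], 'lipNF': [0.2, -0.0], 'tipF': [-0.0, 1.0], 'tipN': [-0.5, 0.4], 'holeF': [-0.2, 1.8], 'sh': [1.0, -2.6]}
origin in tool (along yaw) 0.0422 -0.0004 dyaw 0.0009
```

```bash
cat >> plan.py <<'E'
def inb(B,xb,yb,z,dyaw=0):
    C,S=np.cos(B[2]),np.sin(B[2]);x=B[0]+C*xb-S*yb;y=B[1]+S*xb+C*yb
    print("target",np.round([x,y,z],4),"reach",np.hypot(x,y).round(3));goto(x,y,z,B[2]+dyaw)
def where(B):
    s=read_state();d=s["tcp_pos"][:2]-B[:2];C,S=np.cos(B[2]),np.sin(B[2])
    print("tcp in bracket",(C*d[0]+S*d[1]).round(4),(-S*d[0]+C*d[1]).round(4),"z",s["tcp_pos"][2].round(4),"F",s["ft_force"].round(1),"T",s["wrist_torque"].round(2),"gap",s["finger_gap"],"t",s["time"])
BL=np.array([.6190,.0962,.165])
E
python3 -c "
from plan import *
inb(BL,-.1422,.0004,.125)"
```

```text
target [0.4787 0.0732 0.125 ] reach 0.484
yaw now 0.164 q6 -0.207 turn units -0.0003 rows>= 1 | travel units [-0.855  4.008  2.958] rows>= 5 tool y [-2.7e-03  8.0e-04 -1.0e+00] after yaw 0.165
```

Request:
move_arm(
  travel=[
    [-0.2, 0.3, 0.5],
    [-0.2, 0.8, 0.8],
    [-0.2, 0.8, 0.8],
    [-0.2, 0.9, 0.8],
    [-0.05, 0.8, 0.06],
    [0, 0.4, 0],
    [0, 0, 0],
    [0, 0, 0],
    [0, 0, 0],
  ],
  turn=[0, 0, 0, 0, 0, 0, 0, 0, 0],
  jaw=[1, 1, 1, 1, 1, 1, 1, 1, 1],
)

```text
time: 7.37
tcp_pos: [0.4806, 0.0735, 0.1269]
eef_rot: [0.705, -0.705, -0.059, 0.058]
ft_force: [0.5, -0.7, -2.9]
finger_gap: 0.0056
```

```bash
python3 snap.py 6 wrist; python3 -c "
from plan import *
where(BL)
inb(BL,-.1422,.0004,.1)"
```

```text
cam [0.469 0.147 0.198]
tcp in bracket -0.1401 0.0001 z 0.1272 F [ 0.7 -0.  -3.7] T [-0.03  0.06 -0.03] gap 0.005735675121881923 t 7.4167
target [0.4787 0.0732 0.1   ] reach 0.484
yaw now 0.1654 q6 -0.038 turn units 0.0001 rows>= 1 | travel units [-0.074  0.906  0.01 ] rows>= 1 tool y [ 2.7e-03  5.0e-04 -1.0e+00] after yaw 0.165
```

View pics/wrist6.png

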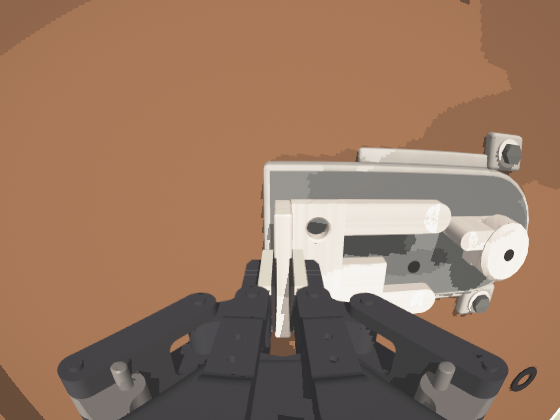

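Request:
move_arm(
  travel=[
    [-0.05, 0.3, 0.01],
    [0, 0.3, 0],
    [0, 0.2, 0],
    [0, 0.06, 0],
    [0, 0, 0],
    [0, 0, 0],
  ],
  turn=[0, 0, 0, 0, 0, 0],
  jaw=[1, 1, 1, 1, 1, 1],
)

```text
time: 7.92
tcp_pos: [0.4785, 0.0729, 0.1]
eef_rot: [0.705, -0.705, -0.058, 0.058]
ft_force: [0.3, -0.5, -3.6]
finger_gap: 0.0058
```

```bash
python3 -c "
from plan import *
where(BL)"
```

```text
tcp in bracket -0.1424 0.0001 z 0.1 F [ 0.3 -0.5 -3.6] T [-0.04  0.09 -0.02] gap 0.005753974344258872 t 7.9167
```

Request:
move_arm(
  travel=[
    [0, 0.05, 0],
    [0, 0, 0],
    [0, 0, 0],
  ],
  turn=[0, 0, 0],
  jaw=[1, 1, 1],
)

```text
time: 8.17
tcp_pos: [0.4788, 0.073, 0.0993]
eef_rot: [0.705, -0.705, -0.059, 0.058]
ft_force: [-2.5, -1.6, 4.4]
finger_gap: 0.0055
```

```bash
python3 snap.py 7 wrist; python3 -c "
from plan import *
where(BL)
import cv2
im=cv2.imread('pics/wrist7.png');cv2.imwrite('pics/c7.png',cv2.resize(im[150:350,250:550],None,fx=2.6,fy=2.9,interpolation=cv2.INTER_CUBIC))"
```

```text
cam [0.467 0.147 0.17 ]
tcp in bracket -0.1422 0.0001 z 0.0993 F [-1.8 -0.6  4.5] T [-0.1   0.33 -0.02] gap 0.005657591623312099 t 8.2167
```

View pics/c7.png

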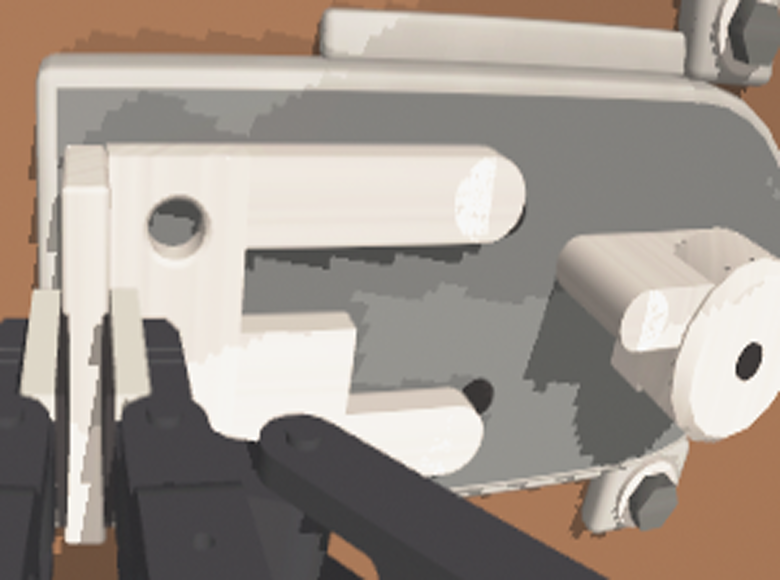

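```bash
python3 - <<'E'
from inhand import *
from plan import BL
c=load("wrist7.npz")
f=lambda a,b:(250+(a+.5)/2.6-.5,150+(b+.5)/2.9-.5)
def B(a,b,z):
    P=fpix(c,*f(a,b),z);d=P[:2]-BL[:2];C,S=np.cos(BL[2]),np.sin(BL[2]);return np.round([C*d[0]+S*d[1],-S*d[0]+C*d[1]],4)
for n,q in dict(shaft=(749,362,.048),holeR=(479,396,.016),keyU=(672,293,.044),tipF=(525,192,.024),tipN=(483,424,.024),lipF=(85,187,.040),lipN=(85,542,.040),slotFar=(400,245,.024),shoulder=(354,327,.024)).items():print(n,B(*q))
E
```

```text
shaft [ 0.0007 -0.0015]
holeR [-0.0511 -0.0212]
keyU [-0.0249  0.013 ]
tipF [-0.053   0.0257]
tipN [-0.0533 -0.023 ]
lipF [-0.1415  0.0322]
lipN [-0.1415 -0.0332]
slotFar [-0.0799  0.0161]
shoulder [-0.0877  0.0004]
```

Request:
move_arm(
  travel=[
    [0.1, 0, -0.025],
    [0.15, 0, 0],
    [0.15, 0, 0],
    [0.15, 0, 0],
    [0.15, 0, 0],
    [0.15, 0, 0],
    [0.15, 0, 0],
    [0.1, 0, 0],
    [0, 0, 0],
  ],
  turn=[0, 0, 0, 0, 0, 0, 0, 0, 0],
  jaw=[1, 1, 1, 1, 1, 1, 1, 1, 1],
)

```text
time: 8.97
tcp_pos: [0.5101, 0.0776, 0.0993]
eef_rot: [-0.705, 0.705, 0.057, -0.059]
ft_force: [-5.9, -1.2, 10.6]
finger_gap: 0.0059
```

```bash
python3 snap.py 8 wrist; python3 -c "
from plan import *
where(BL)
import cv2
im=cv2.imread('pics/wrist8.png');cv2.imwrite('pics/c8.png',cv2.resize(im[150:350,250:550],None,fx=2.6,fy=2.9,interpolation=cv2.INTER_CUBIC))"
```

```text
cam [0.498 0.151 0.17 ]
tcp in bracket -0.1106 -0.0005 z 0.0993 F [-5.6 -1.4  9.9] T [-0.09  0.95 -0.02] gap 0.005348220361189094 t 9.0167
```

View pics/c8.png

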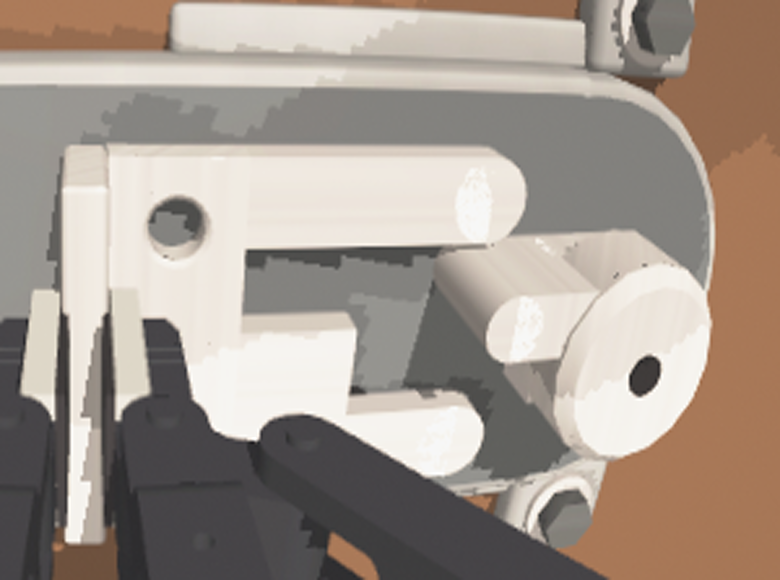

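Request:
move_arm(
  travel=[
    [0.1, -0.01, 0],
    [0.1, 0, 0],
    [0.1, 0, 0],
    [0.1, 0, 0],
    [0.1, 0, 0],
    [0.1, 0, 0],
    [0.1, 0, 0],
    [0.1, 0, 0],
    [0.1, 0, 0],
    [0, 0, 0],
  ],
  turn=[0, 0, 0, 0, 0, 0, 0, 0, 0, 0],
  jaw=[1, 1, 1, 1, 1, 1, 1, 1, 1, 1],
)

```text
time: 9.85
tcp_pos: [0.5373, 0.0821, 0.0993]
eef_rot: [0.705, -0.705, -0.058, 0.059]
ft_force: [-4.1, 0.1, 6.4]
finger_gap: 0.0056
```

```bash
python3 snap.py 9 wrist; python3 -c "
from plan import *
where(BL)
import cv2
im=cv2.imread('pics/wrist9.png');cv2.imwrite('pics/c9.png',cv2.resize(im[150:350,250:550],None,fx=2.6,fy=2.9,interpolation=cv2.INTER_CUBIC))"
```

```text
cam [0.526 0.156 0.17 ]
tcp in bracket -0.0829 -0.0005 z 0.0993 F [-2.6 -1.   5.5] T [-0.09  0.64 -0.02] gap 0.005451638748602055 t 9.9
```

View pics/c9.png

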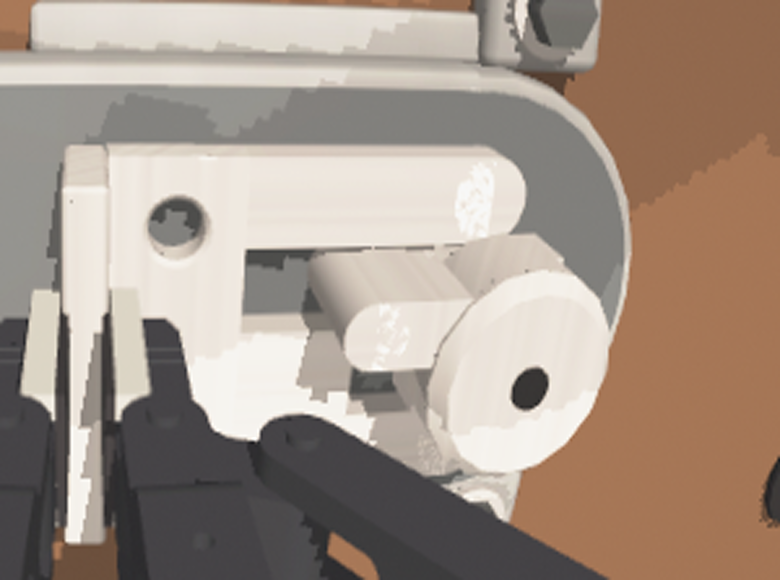

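Request:
move_arm(
  travel=[
    [0.1, 0, 0],
    [0.1, 0, 0],
    [0.1, 0, 0],
    [0.08, 0, 0],
    [0.04, 0, 0],
    [0, 0, 0],
  ],
  turn=[0, 0, 0, 0, 0, 0],
  jaw=[1, 1, 1, 1, 1, 1],
)

```text
time: 10.4
tcp_pos: [0.5493, 0.0841, 0.0993]
eef_rot: [-0.705, 0.705, 0.057, -0.059]
ft_force: [-4.5, -0.0, 5.6]
finger_gap: 0.0055
```

```bash
python3 -c "
from plan import *
where(BL)"
```

```text
tcp in bracket -0.0708 -0.0005 z 0.0993 F [-4.5 -0.   5.6] T [-0.16  0.78 -0.01] gap 0.005472584746113134 t 10.4
```

Request:
move_arm(
  travel=[
    [0.03, 0, 0],
    [0.03, 0, 0],
    [0.02, 0, 0],
    [0, 0, 0],
  ],
  turn=[0, 0, 0, 0],
  jaw=[1, 1, 1, 1],
)

```text
time: 10.73
tcp_pos: [0.55, 0.0842, 0.0993]
eef_rot: [-0.705, 0.705, 0.056, -0.061]
ft_force: [-9.0, -1.3, 9.7]
finger_gap: 0.0054
```

```bash
python3 snap.py 10 wrist; python3 -c "
from plan import *
where(BL)
import cv2
im=cv2.imread('pics/wrist10.png');cv2.imwrite('pics/c10.png',cv2.resize(im[150:350,250:550],None,fx=2.6,fy=2.9,interpolation=cv2.INTER_CUBIC))"
```

```text
cam [0.539 0.158 0.17 ]
tcp in bracket -0.07 -0.0005 z 0.0993 F [-9.5 -1.4 10.6] T [-0.26  1.4  -0.04] gap 0.005841425763090669 t 10.7833
```

View pics/c10.png

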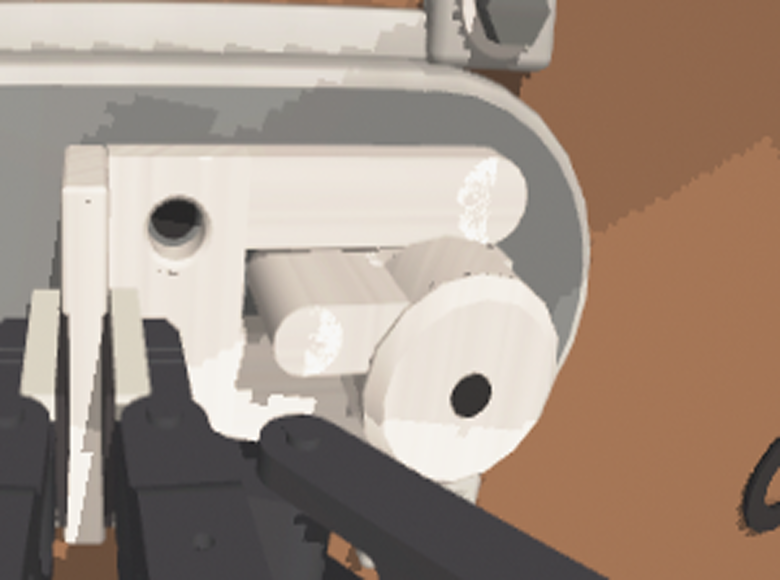

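Request:
move_arm(
  travel=[
    [0.04, 0, 0],
    [0.04, 0, 0],
    [0.04, 0, 0],
    [0, 0, 0],
    [0, 0, 0],
  ],
  turn=[0, 0, 0, 0, 0],
  jaw=[1, 1, 1, 1, 1],
)

```text
time: 11.2
tcp_pos: [0.5506, 0.0843, 0.0993]
eef_rot: [-0.704, 0.705, 0.053, -0.063]
ft_force: [-16.3, -4.2, 16.2]
finger_gap: 0.0055
```

```bash
python3 -c "
from plan import *
where(BL)"
```

```text
tcp in bracket -0.0694 -0.0005 z 0.0993 F [-16.3  -4.2  16.2] T [-0.48  2.5  -0.03] gap 0.005496659400693385 t 11.2
```

Request:
move_arm(
  travel=[
    [-0.04, -0.02, 0],
    [0, 0, 0],
    [0, 0, 0],
    [0, 0, 0],
    [0, 0, 0],
  ],
  turn=[0, 0, 0, 0, 0],
  jaw=[1, 0.75, 0.75, 0.75, 0.75],
)

```text
time: 11.62
tcp_pos: [0.5558, 0.0851, 0.0997]
eef_rot: [0.705, -0.705, -0.059, 0.058]
ft_force: [-0.1, 0.5, 0.9]
finger_gap: 0.0214
```

```bash
python3 snap.py 11 wrist; python3 -c "
from plan import *
where(BL)"
```

```text
cam [0.544 0.159 0.171]
tcp in bracket -0.0643 -0.0005 z 0.0997 F [-0.5  0.4 -0.8] T [ 0.02 -0.02  0.01] gap 0.0211000804571506 t 11.6667
```

View pics/wrist11.png

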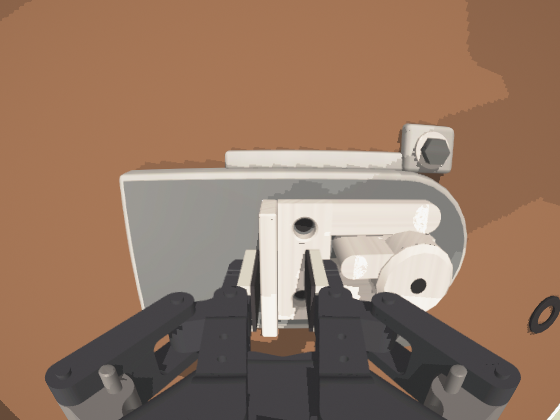

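Request:
move_arm(
  travel=[
    [0, -0.1, 0],
    [0, -0.3, 0],
    [0, -0.6, 0],
    [0, -0.8, 0],
    [0, -0.8, 0],
    [0, -0.8, 0],
    [0, -0.8, 0],
    [-0.5, -0.5, -0.8],
    [-0.5, 0, -0.8],
    [-0.5, 0, -0.8],
    [0, 0, -0.8],
    [0, 0, 0],
  ],
  turn=[0, 0, 0, 0, 0, 0, 0, 0, 0, 0, 0, 0],
  jaw=[0.75, 0.75, 0.75, 0.75, 0.6, 0.5, 0.5, 0.5, 0.5, 0.5, 0.5, 0.5],
)

```text
time: 12.67
tcp_pos: [0.5264, -0.0202, 0.2419]
eef_rot: [-0.704, 0.705, 0.058, -0.056]
ft_force: [-0.0, 0.1, 0.5]
finger_gap: 0.0429
```

```bash
python3 snap.py 12 wrist; python3 -c "
from plan import *
where(BL)
import cv2
im=cv2.imread('pics/wrist12.png');cv2.imwrite('pics/c12.png',cv2.resize(im[60:240,200:450],None,fx=3.2,fy=3.2,interpolation=cv2.INTER_CUBIC))"
```

```text
cam [0.515 0.054 0.313]
tcp in bracket -0.1101 -0.0981 z 0.2417 F [ 0.1  0.9 -0. ] T [0.01 0.03 0.02] gap 0.04290098719233296 t 12.7167
```

View pics/c12.png

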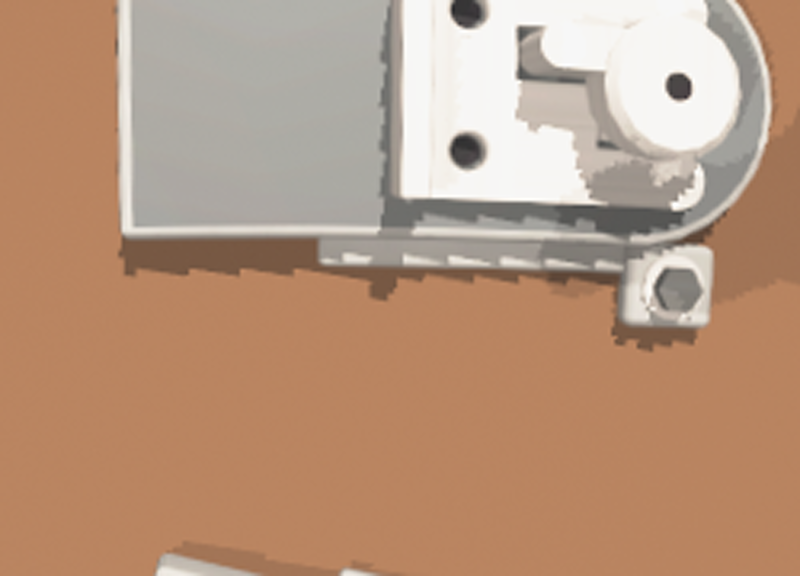

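```bash
python3 - <<'E'
import cv2
im=cv2.imread("pics/wrist12.png");cv2.imwrite("pics/c12b.png",cv2.resize(im[45:135,315:445],None,fx=6,fy=6,interpolation=cv2.INTER_CUBIC))
E
```

```text
(no output)
```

View pics/c12b.png

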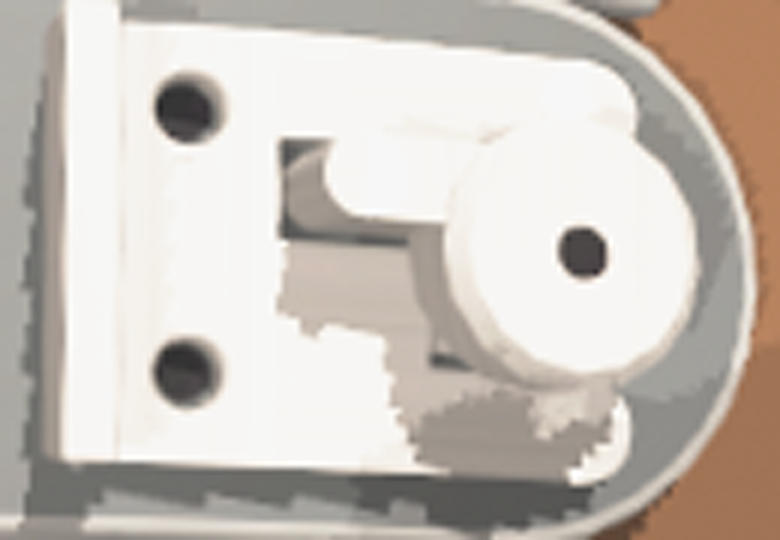

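```bash
python3 - <<'E'
from h import *
from plan import BL
c=load("wrist12.npz")
def P(a,b,z):
    W=fpix(c,315+(a+.5)/6-.5,45+(b+.5)/6-.5,z);d=W[:2]-BL[:2];C,S=np.cos(BL[2]),np.sin(BL[2]);return np.array([C*d[0]+S*d[1],-S*d[0]+C*d[1]])
s=P(583,252,.048)
for n,q in dict(holeL=(189,107,.024),holeR=(188,372,.024),lipNB=(64,458,.04),lipNF=(118,458,.04),tipF=(637,108,.024),tipN=(632,432,.024),keyAt=(280,140,.024),keyBt=(280,240,.024)).items():print(n,((P(*q)-s)*1e3).round(1))
print("shaft",s)
E
```

```text
holeL [-52.7  19.9]
holeR [-52.6 -20.2]
lipNB [-73.2 -33. ]
lipNF [-65.5 -32.9]
tipF [19.1 26.1]
tipN [ 19.2 -25.3]
keyAt [-38.9  15.7]
keyBt [-38.8   0.4]
shaft [-2.04534949e-04  1.01655569e-05]
```

```bash
python3 -c "
from plan import *
goto(.545,-.235,.245,-.089)"
```

```text
yaw now 0.1623 q6 -0.219 turn units 0.08 rows>= 3 | travel units [ 1.254 -0.108 -7.128] rows>= 8 tool y [ 2.e-03 -2.e-04 -1.e+00] after yaw -0.089
```

Request:
move_arm(
  travel=[
    [0, 0, 0],
    [0, 0, 0],
    [0, 0, 0],
    [0.15, 0, -0.8],
    [0.15, 0, -0.8],
    [0.15, 0, -0.8],
    [0.15, 0, -0.8],
    [0.15, -0.1, -0.8],
    [0.15, 0, -0.8],
    [0.15, 0, -0.8],
    [0.15, 0, -0.8],
    [0.05, 0, -0.7],
    [0, 0, 0],
    [0, 0, 0],
  ],
  turn=[0.027, 0.027, 0.026, 0, 0, 0, 0, 0, 0, 0, 0, 0, 0, 0],
  jaw=[0.5, 0.5, 0.5, 0.5, 0.5, 0.5, 0.5, 0.5, 0.5, 0.5, 0.5, 0.5, 0.5, 0.5],
)

```text
time: 13.88
tcp_pos: [0.5457, -0.2325, 0.2436]
eef_rot: [0.707, -0.706, 0.031, -0.031]
ft_force: [0.3, 0.4, -0.4]
finger_gap: 0.0429
```

```bash
python3 snap.py 13 wrist; python3 -c "
from plan import *
goto(.476,-.311,.18,-.4896)"
```

```text
cam [ 0.552 -0.158  0.315]
yaw now -0.0861 q6 -0.336 turn units 0.1284 rows>= 4 | travel units [-0.805  2.118 -3.424] rows>= 4 tool y [-1.e-04  1.e-03 -1.e+00] after yaw -0.4896
```

View pics/wrist13.png

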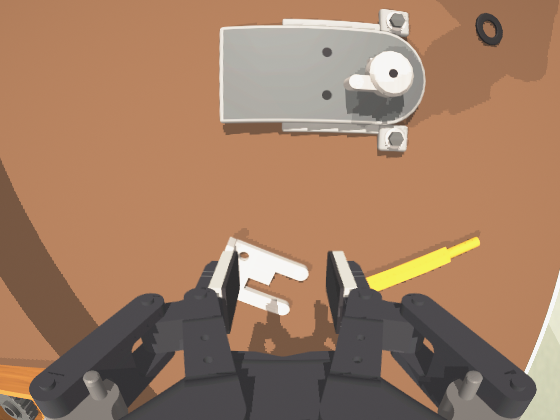

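Bracket right's key is on the lower side in the picture (−y = right) — it fits. Measuring it enlarged.

```bash
python3 - <<'E'
import cv2
im=cv2.imread("pics/wrist13.png");cv2.imwrite("pics/c13.png",cv2.resize(im[5:155,215:430],None,fx=3.7,fy=3.9,interpolation=cv2.INTER_CUBIC))
E
```

```text
(no output)
```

View pics/c13.png

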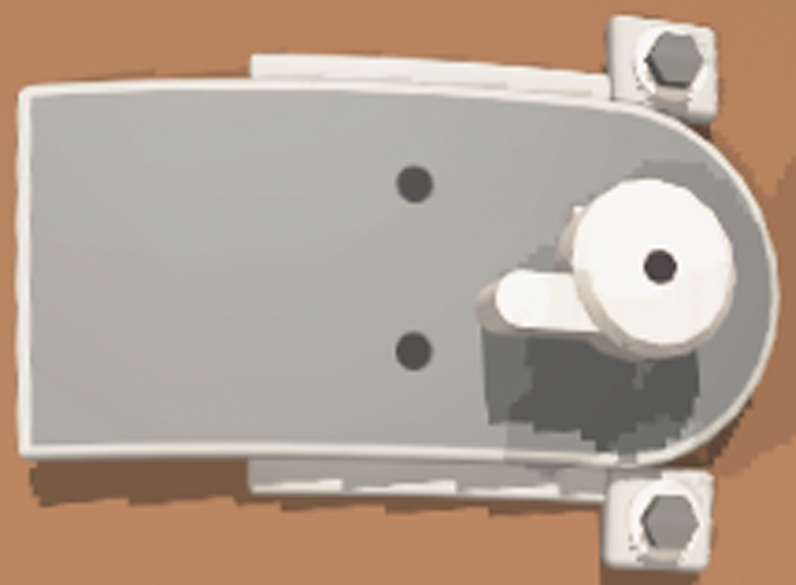

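Request:
move_arm(
  travel=[
    [0, 0, 0],
    [0, 0, 0],
    [0, 0, 0],
    [0, 0, 0],
    [-0.1, 0.3, -0.5],
    [-0.2, 0.5, -0.8],
    [-0.2, 0.5, -0.8],
    [-0.2, 0.5, -0.8],
    [-0.1, 0.3, -0.5],
    [0, 0, 0],
    [0, 0, 0],
  ],
  turn=[0.0321, 0.0321, 0.0321, 0.0321, 0, 0, 0, 0, 0, 0, 0],
  jaw=[0.5, 0.5, 0.5, 0.5, 0.5, 0.5, 0.5, 0.5, 0.5, 0.5, 0.5],
)

```text
time: 14.85
tcp_pos: [0.4764, -0.3103, 0.1805]
eef_rot: [0.686, -0.686, 0.172, -0.171]
ft_force: [0.1, 0.7, 0.9]
finger_gap: 0.0428
```

```bash
python3 snap.py 14 wrist; python3 - <<'E'
import cv2
im=cv2.imread("pics/wrist14.png");cv2.imwrite("pics/c14.png",cv2.resize(im[150:270,260:410],None,fx=5,fy=5,interpolation=cv2.INTER_CUBIC))
E
```

```text
cam [ 0.511 -0.244  0.252]
```

View pics/wrist14.png

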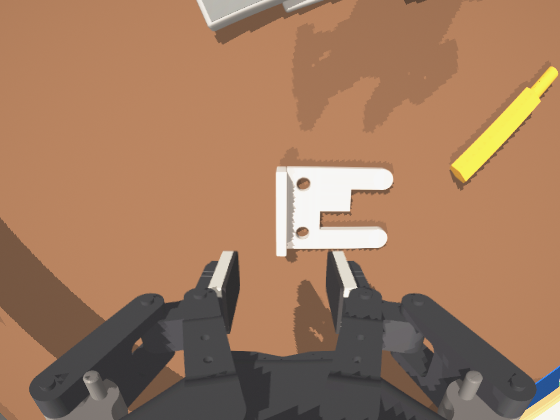

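View pics/c14.png

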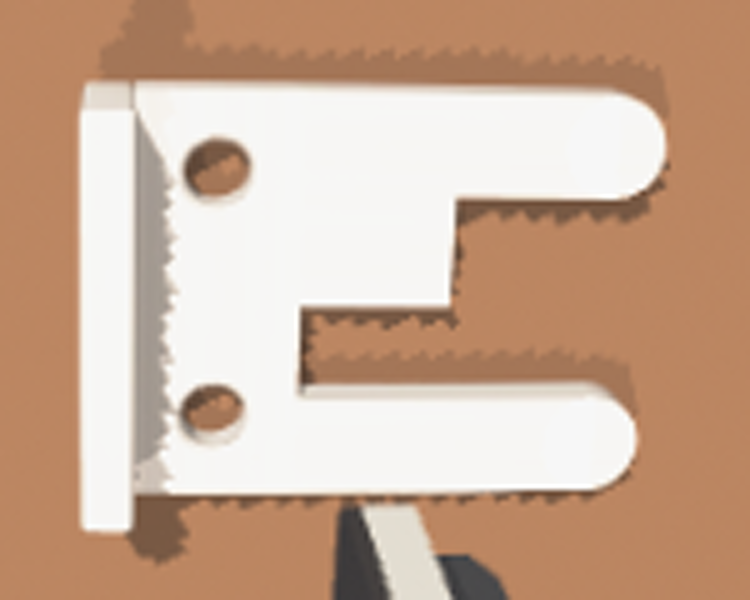

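The plate's keyway lies on the −y (right) side: it is plate_right.

```bash
python3 - <<'E'
from inhand import *
from plan import *
c=load("wrist13.npz")
f=lambda a,b,z:fpix(c,215+(a+.5)/3.7-.5,5+(b+.5)/3.9-.5,z)
D=dict(cornL=(20,90,.016),cornR=(23,456,.016),holeL=(415,184,.016),holeR=(413,351,.016),shaft=(660,266,.048))
P={k:f(*v) for k,v in D.items()}
mod=dict(cornL=(-.150,.046),cornR=(-.150,-.046),holeL=(-.052,.020),holeR=(-.052,-.02),shaft=(0,0))
def r(p):
    C,S=np.cos(p[2]),np.sin(p[2]);o=[]
    for k,(x,y) in mod.items(): o+= [p[0]+C*x-S*y-P[k][0],p[1]+S*x+C*y-P[k][1]]
    return o
s=least_squares(r,[.645,-.13,-.089]);print("BR",s.x.round(4),(np.array(s.fun)*1e3).round(1))
c=load("wrist14.npz")
g=lambda a,b,z:fpix(c,260+(a+.5)/5-.5,150+(b+.5)/5-.5,z)
Q=[g(*q) for q in((80,108,.024),(134,108,.024),(81,531,.024),(133,531,.024))]
for q in Q:print(q.round(4))
m=np.mean(Q,0);d=Q[0]+Q[1]-Q[2]-Q[3];y=np.arctan2(-d[0],d[1]);print("lip",m.round(4),"yaw",y,np.hypot(*d[:2])/2)
t=(g(667,148,.008)+g(637,440,.008))/2;print("yaw lip-tip",np.arctan2(t[1]-m[1],t[0]-m[0]),np.hypot(*(t-m)[:2]))
goto(m[0],m[1],.0835,y)
E
```

```text
BR [ 0.648  -0.1298 -0.0866] [-0.4  1.5 -1.  -1.4  0.3 -0.1  0.8  0.   0.3  0. ]
[ 0.4872 -0.279   0.024 ]
[ 0.494  -0.2827  0.024 ]
[ 0.456  -0.3371  0.024 ]
[ 0.4631 -0.3408  0.024 ]
lip [ 0.4751 -0.3099  0.024 ] yaw -0.4907081863752124 0.06587280459371855
yaw lip-tip -0.49255830046097426 0.08875342064257417
yaw now -0.4888 q6 -0.109 turn units 0.0006 rows>= 1 | travel units [-0.067  3.254 -0.023] rows>= 4 tool y [ 1.1e-03  3.0e-04 -1.0e+00] after yaw -0.4907
```

Request:
move_arm(
  travel=[
    [-0.06, 0.5, -0.02],
    [0, 0.6, 0],
    [0, 0.6, 0],
    [0, 0.6, 0],
    [0, 0.6, 0],
    [0, 0.34, 0],
    [0, 0, 0],
    [0, 0, 0],
  ],
  turn=[0.0006, 0, 0, 0, 0, 0, 0, 0],
  jaw=[0.5, 0.5, 0.5, 0.5, 0.5, 0.5, 0.5, 0.5],
)

```text
time: 15.57
tcp_pos: [0.4753, -0.3104, 0.0838]
eef_rot: [0.686, -0.686, 0.171, -0.172]
ft_force: [-0.1, -0.1, 0.9]
finger_gap: 0.0428
```

```bash
python3 -c "
from plan import *
s=read_state();print(s['tcp_pos'],s['ft_force'],s['time'])"
```

```text
[ 0.47529472 -0.31041937  0.0837724 ] [-0.05540249 -0.11450219  0.91397177] 15.5667
```

Request:
move_arm(
  travel=[
    [0, 0, 0],
    [0, 0, 0],
    [0, 0, 0],
    [0, 0, 0],
    [0, 0, 0],
    [0, 0, 0],
    [0, 0, 0],
    [0, 0, 0],
  ],
  turn=[0, 0, 0, 0, 0, 0, 0, 0],
  jaw=[1, 1, 1, 1, 1, 1, 1, 1],
  grip_force=80,
)

```text
time: 16.23
tcp_pos: [0.4749, -0.3112, 0.0848]
eef_rot: [-0.686, 0.686, -0.171, 0.173]
ft_force: [-1.0, 1.2, 5.6]
finger_gap: 0.0053
```

```bash
python3 -c "
from plan import *
s=read_state();print(s['tcp_pos'],s['ft_force'],s['finger_gap'])"
```

```text
[ 0.47489615 -0.31118464  0.08477451] [-0.97572669  1.21278699  5.59757807] 0.005295119866893
```

Request:
move_arm(
  travel=[
    [0, -0.1, 0],
    [0, -0.3, 0],
    [0, -0.6, 0],
    [0, -0.8, 0],
    [0, -0.8, 0],
    [0, -0.8, 0],
    [0, -0.6, 0],
    [0, -0.2, 0],
    [0, 0, 0],
  ],
  turn=[0, 0, 0, 0, 0, 0, 0, 0, 0],
  jaw=[1, 1, 1, 1, 1, 1, 1, 1, 1],
)

```text
time: 16.98
tcp_pos: [0.4748, -0.3113, 0.2111]
eef_rot: [-0.685, 0.686, -0.171, 0.173]
ft_force: [0.4, -0.6, -4.3]
finger_gap: 0.0055
```

```bash
python3 snap.py 15 wrist; python3 - <<'E'
import cv2
im=cv2.imread("pics/wrist15.png");cv2.imwrite("pics/c15.png",cv2.resize(im[190:345,265:460],None,fx=4,fy=3.8,interpolation=cv2.INTER_CUBIC))
from plan import *
s=read_state();print(s['tcp_pos'],s['ft_force'],s['finger_gap']);goto(.5,-.22,.2,-.0866)
E
```

```text
cam [ 0.51  -0.245  0.282]
[ 0.47414844 -0.3108512   0.20946037] [-0.54092564  0.73328223 -4.53812807] 0.005740978335782976
yaw now -0.4914 q6 -0.109 turn units -0.1288 rows>= 4 | travel units [0.597 0.315 3.092] rows>= 4 tool y [ 1.e-04 -0.e+00 -1.e+00] after yaw -0.0866
```

View pics/c15.png

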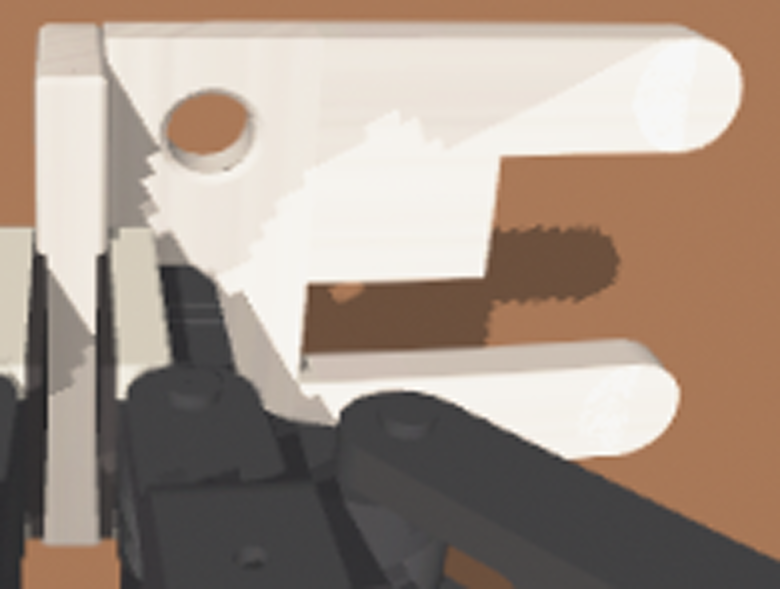

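```bash
sed -i 's/farE=(30,33,8)/farE=(30,33,8),kr=(-12,-1,8),shr=(12,-1,8)/' inhand.py; python3 - <<'E'
from inhand import *
c=load("wrist15.npz")
f=lambda a,b:(265+(a+.5)/4-.5,190+(b+.5)/3.8-.5)
pts={k:f(*v) for k,v in dict(lipFB=(37,75),lipFF=(106,75),lipNB=(43,545),lipNF=(98,545),tipF=(743,88),tipN=(681,395),holeF=(210,124),shF=(500,157),shr=(486,277),kr=(307,283)).items()}
tcp=np.array([.47415,-.31085]);yaw=-.4914
p,r,k=inhand(c,pts,tcp,yaw,.125)
print(p.round(4));print(dict(zip(k,r.round(1).tolist())))
d=p[:2]-tcp;C,S=np.cos(yaw),np.sin(yaw);print("origin in tool",(C*d[0]+S*d[1]).round(4),(-S*d[0]+C*d[1]).round(4),"dyaw",(p[2]-yaw).round(4))
E
```

```text
[ 0.5126 -0.3294 -0.489   0.1273 -0.004   0.0151]
{'lipFB': [-1.2, -0.0], 'lipFF': [0.7, -0.1], 'lipNB': [-0.7, 0.1], 'lipNF': [1.3, 0.0], 'tipF': [0.2, 0.6], 'tipN': [-0.6, 1.5], 'holeF': [0.4, 2.3], 'shF': [0.3, -1.7], 'shr': [-0.3, -1.3], 'kr': [-0.2, -1.3]}
origin in tool 0.0427 0.0018 dyaw 0.0024
```

```bash
echo 'BR=np.array([.648,-.1298,-.0866])' >> plan.py; python3 -c "
from plan import *
inb(BR,-.1427,-.0024,.125,-.002)"
```

```text
target [ 0.5056 -0.1198  0.125 ] reach 0.52
yaw now -0.4914 q6 -0.109 turn units -0.1282 rows>= 4 | travel units [0.481 2.815 6.435] rows>= 7 tool y [ 1.e-04 -0.e+00 -1.e+00] after yaw -0.0886
```

Request:
move_arm(
  travel=[
    [0, 0, 0],
    [0, 0, 0],
    [0, 0, 0],
    [0, 0, 0],
    [0, 0, 0.4],
    [0.07, 0.2, 0.8],
    [0.07, 0.2, 0.8],
    [0.07, 0.3, 0.8],
    [0.07, 0.4, 0.8],
    [0.07, 0.4, 0.8],
    [0.07, 0.5, 0.8],
    [0.06, 0.4, 0.8],
    [0, 0.3, 0.4],
    [0, 0.1, 0],
    [0, 0, 0],
    [0, 0, 0],
  ],
  turn=[-0.032, -0.032, -0.032, -0.032, 0, 0, 0, 0, 0, 0, 0, 0, 0, 0, 0, 0],
  jaw=[1, 1, 1, 1, 1, 1, 1, 1, 1, 1, 1, 1, 1, 1, 1, 1],
)

```text
time: 18.37
tcp_pos: [0.5059, -0.1214, 0.1253]
eef_rot: [-0.706, 0.706, -0.032, 0.032]
ft_force: [-0.2, 0.8, -3.1]
finger_gap: 0.0058
```

```bash
python3 snap.py 16 wrist; python3 -c "
from plan import *
where(BR)
inb(BR,-.1427,-.0024,.1015,-.002)"
```

```text
cam [ 0.513 -0.047  0.196]
tcp in bracket -0.1421 -0.0043 z 0.1257 F [ 0.1  0.8 -4.2] T [0.   0.15 0.03] gap 0.005551746180768825 t 18.4167
target [ 0.5056 -0.1198  0.1015] reach 0.52
yaw now -0.0905 q6 -0.167 turn units -0.0006 rows>= 1 | travel units [-0.022  0.806  0.063] rows>= 1 tool y [ 8.e-04 -4.e-04 -1.e+00] after yaw -0.0886
```

View pics/wrist16.png

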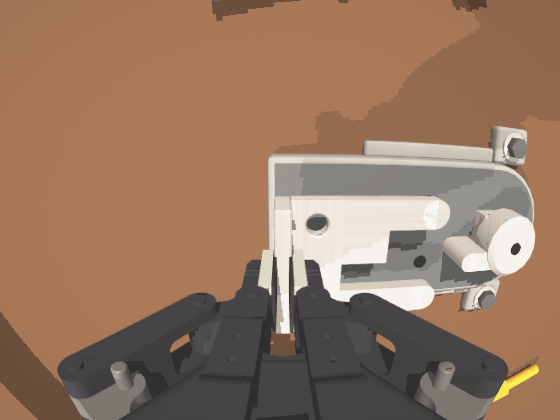

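Request:
move_arm(
  travel=[
    [-0.02, 0.3, 0.06],
    [0, 0.3, 0],
    [0, 0.2, 0],
    [0, 0.02, 0],
    [0, 0, 0],
    [0, 0, 0],
  ],
  turn=[-0.0006, 0, 0, 0, 0, 0],
  jaw=[1, 1, 1, 1, 1, 1],
)

```text
time: 18.92
tcp_pos: [0.505, -0.1196, 0.1007]
eef_rot: [-0.706, 0.706, -0.031, 0.031]
ft_force: [-2.2, -2.6, 2.5]
finger_gap: 0.0054
```

```bash
python3 -c "
from plan import *
where(BR)"
```

```text
tcp in bracket -0.1434 -0.0022 z 0.1007 F [-2.2 -2.6  2.5] T [-0.14  0.47 -0.06] gap 0.005421602022508161 t 18.9167
```

Request:
move_arm(
  travel=[
    [0, 0.03, 0],
    [0, 0, 0],
    [0, 0, 0],
  ],
  turn=[0, 0, 0],
  jaw=[1, 1, 1],
)

```text
time: 19.17
tcp_pos: [0.505, -0.1195, 0.1007]
eef_rot: [-0.706, 0.707, -0.031, 0.031]
ft_force: [-3.6, -1.0, 8.4]
finger_gap: 0.0053
```

```bash
python3 snap.py 17 wrist; python3 -c "
from plan import *
where(BR)
import cv2
im=cv2.imread('pics/wrist17.png');cv2.imwrite('pics/c17.png',cv2.resize(im[150:350,250:550],None,fx=2.6,fy=2.9,interpolation=cv2.INTER_CUBIC))"
```

```text
cam [ 0.512 -0.045  0.172]
tcp in bracket -0.1433 -0.0022 z 0.1007 F [-5.1 -1.2  9. ] T [-0.15  0.84 -0.03] gap 0.00540631392758587 t 19.2167
```

View pics/c17.png

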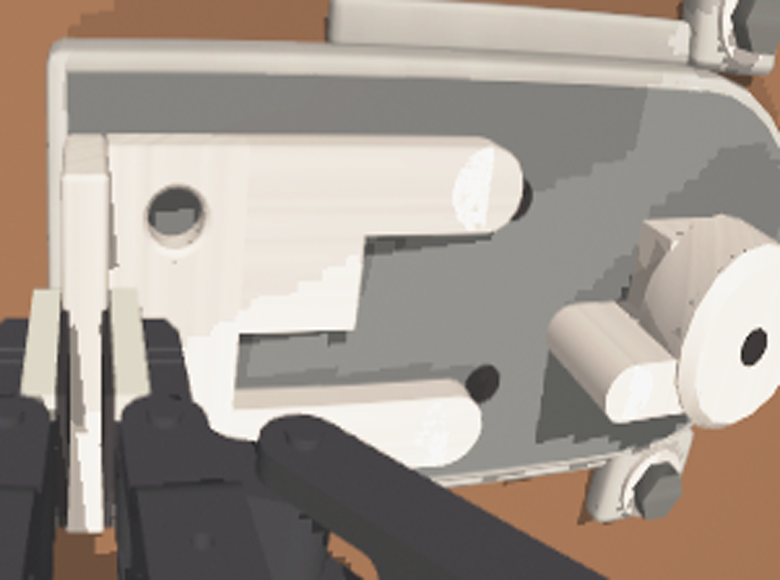

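```bash
cat > rel.py <<'E'
from inhand import *
def rel(n,Bk,f,D):
    c=load(n)
    for k,q in D.items():
        P=fpix(c,*f(q[0],q[1]),q[2]);d=P[:2]-Bk[:2];C,S=np.cos(Bk[2]),np.sin(Bk[2]);print(k,(np.array([C*d[0]+S*d[1],-S*d[0]+C*d[1]])*1e3).round(1))
E
python3 - <<'E'
from rel import *
from plan import BR
rel("wrist17.npz",BR,lambda a,b:(250+(a+.5)/2.6-.5,150+(b+.5)/2.9-.5),dict(shaft=(754,347,.048),holeR=(484,384,.016),tipF=(523,183,.024),tipN=(481,417,.024),lipF=(85,175,.040),lipN=(85,531,.040),shoulder=(355,331,.024),kw=(235,331,.024),slotFar=(420,236,.024)))
E
```

```text
shaft [ 0.8 -1.3]
holeR [-51.3 -21.5]
tipF [-54.6  24.7]
tipN [-55.1 -24.4]
lipF [-143.1   31.4]
lipN [-143.1  -34. ]
shoulder [-88.5  -3.3]
kw [-113.5   -2.5]
slotFar [-76.8  15. ]
```

Request:
move_arm(
  travel=[
    [0.1, -0.02, 0],
    [0.15, 0, 0],
    [0.15, 0, 0],
    [0.15, 0, 0],
    [0.15, 0, 0],
    [0.15, 0, 0],
    [0.15, 0, 0],
    [0.1, 0, 0],
    [0, 0, 0],
  ],
  turn=[0, 0, 0, 0, 0, 0, 0, 0, 0],
  jaw=[1, 1, 1, 1, 1, 1, 1, 1, 1],
)

```text
time: 19.97
tcp_pos: [0.5381, -0.122, 0.1007]
eef_rot: [0.707, -0.706, 0.031, -0.03]
ft_force: [-3.9, 1.0, 5.4]
finger_gap: 0.0055
```

```bash
python3 snap.py 18 wrist; python3 -c "
from plan import *
where(BR)
import cv2
im=cv2.imread('pics/wrist18.png');cv2.imwrite('pics/c18.png',cv2.resize(im[150:350,250:550],None,fx=2.6,fy=2.9,interpolation=cv2.INTER_CUBIC))"
```

```text
cam [ 0.545 -0.048  0.172]
tcp in bracket -0.1102 -0.0017 z 0.1008 F [-3.5  0.3  5. ] T [0.04 0.64 0.05] gap 0.00560611750443381 t 20.0167
```

View pics/c18.png

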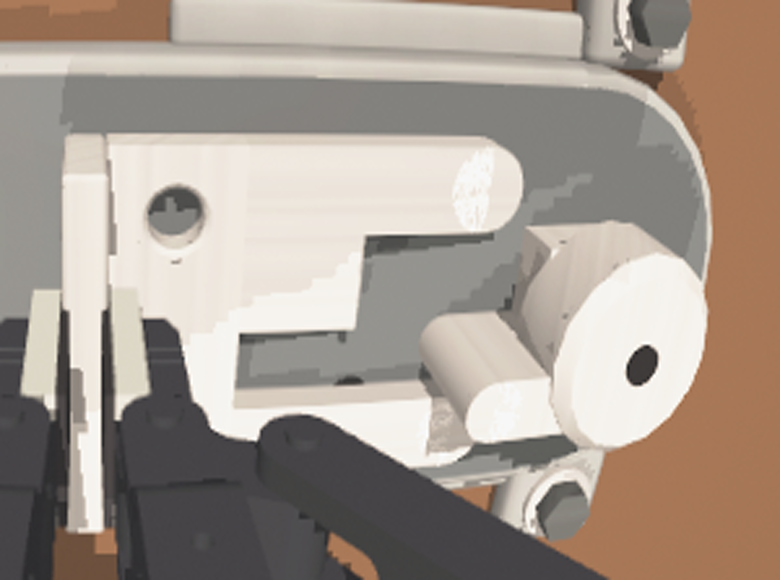

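Request:
move_arm(
  travel=[
    [0.08, 0, -0.015],
    [0.08, 0, 0],
    [0.08, 0, 0],
    [0.08, 0, 0],
    [0.08, 0, 0],
    [0, 0, 0],
  ],
  turn=[0, 0, 0, 0, 0, 0],
  jaw=[1, 1, 1, 1, 1, 1],
)

```text
time: 20.52
tcp_pos: [0.5497, -0.1234, 0.1008]
eef_rot: [0.707, -0.706, 0.032, -0.03]
ft_force: [-5.4, 0.9, 6.4]
finger_gap: 0.0053
```

```bash
python3 snap.py 19 wrist; python3 -c "
from plan import *
where(BR)
import cv2
im=cv2.imread('pics/wrist19.png');cv2.imwrite('pics/c19.png',cv2.resize(im[150:350,250:550],None,fx=2.6,fy=2.9,interpolation=cv2.INTER_CUBIC))"
```

```text
cam [ 0.557 -0.049  0.172]
tcp in bracket -0.0986 -0.0022 z 0.1007 F [-4.6  0.8  6.3] T [0.11 0.79 0.05] gap 0.005792825333869441 t 20.5667
```

View pics/c19.png

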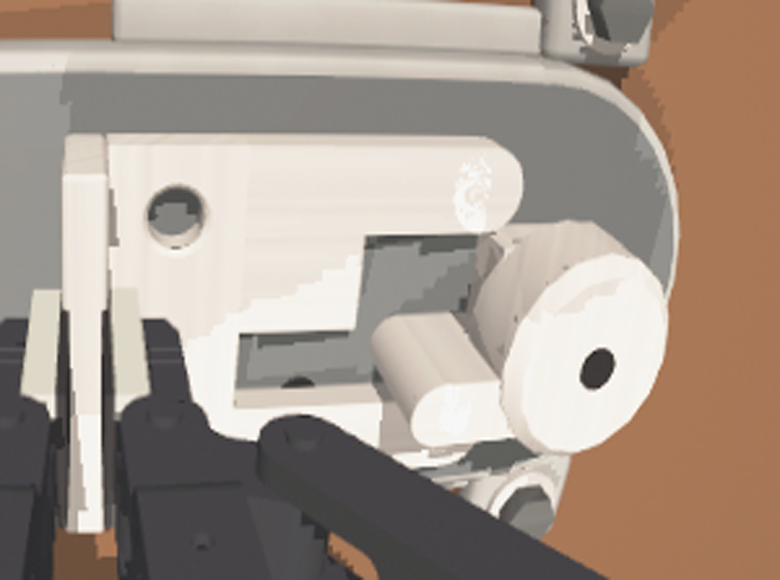

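Request:
move_arm(
  travel=[
    [0.08, 0, 0],
    [0.1, 0, 0],
    [0.1, 0, 0],
    [0.1, 0, 0],
    [0.1, 0, 0],
    [0.08, 0, 0],
    [0, 0, 0],
  ],
  turn=[0, 0, 0, 0, 0, 0, 0],
  jaw=[1, 1, 1, 1, 1, 1, 1],
)

```text
time: 21.15
tcp_pos: [0.5666, -0.125, 0.1008]
eef_rot: [0.707, -0.706, 0.032, -0.03]
ft_force: [-4.6, 0.7, 5.6]
finger_gap: 0.0054
```

```bash
python3 snap.py 20 wrist; python3 -c "
from plan import *
where(BR)
import cv2
im=cv2.imread('pics/wrist20.png');cv2.imwrite('pics/c20.png',cv2.resize(im[150:350,250:550],None,fx=2.6,fy=2.9,interpolation=cv2.INTER_CUBIC))"
```

```text
cam [ 0.573 -0.051  0.172]
tcp in bracket -0.0816 -0.0022 z 0.1008 F [-4.2  0.2  6. ] T [ 0.09  0.72 -0.01] gap 0.0052122070534166955 t 21.2
```

View pics/c20.png

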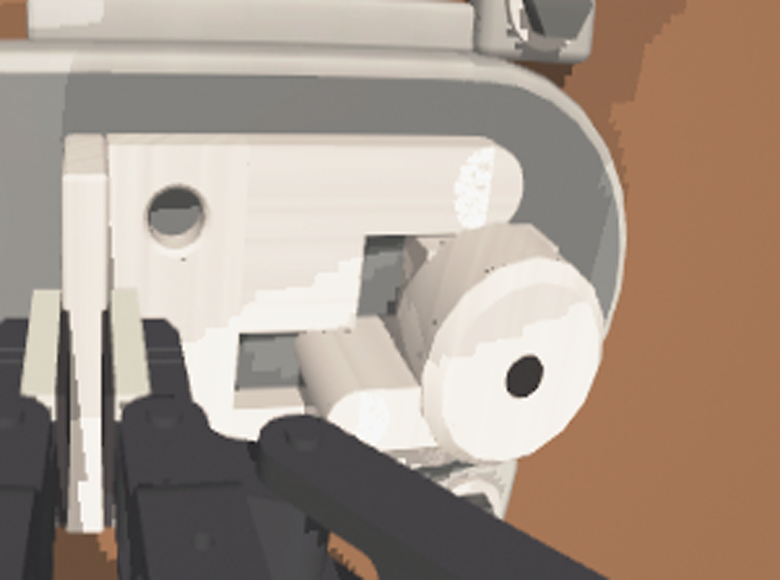

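12 mm left; the key enters its keyway freely.

Request:
move_arm(
  travel=[
    [0.08, 0, 0],
    [0.08, 0, 0],
    [0.08, 0, 0],
    [0.08, 0, 0],
    [0.06, 0, 0],
    [0, 0, 0],
  ],
  turn=[0, 0, 0, 0, 0, 0],
  jaw=[1, 1, 1, 1, 1, 1],
)

```text
time: 21.7
tcp_pos: [0.5778, -0.1259, 0.1008]
eef_rot: [0.707, -0.706, 0.032, -0.03]
ft_force: [-5.2, 0.1, 5.9]
finger_gap: 0.0058
```

```bash
python3 -c "
from plan import *
where(BR)"
```

```text
tcp in bracket -0.0703 -0.0022 z 0.1008 F [-5.2  0.1  5.9] T [0.04 0.87 0.03] gap 0.005757278230574168 t 21.7
```

Request:
move_arm(
  travel=[
    [0.03, 0, 0],
    [0.03, 0, 0],
    [0.03, 0, 0],
    [0, 0, 0],
  ],
  turn=[0, 0, 0, 0],
  jaw=[1, 1, 1, 1],
)

```text
time: 22.03
tcp_pos: [0.5786, -0.126, 0.1007]
eef_rot: [0.707, -0.706, 0.033, -0.028]
ft_force: [-9.4, 0.8, 10.6]
finger_gap: 0.0052
```

```bash
python3 -c "
from plan import *
where(BR)"
```

```text
tcp in bracket -0.0695 -0.0022 z 0.1007 F [-9.4  0.8 10.6] T [0.   1.63 0.01] gap 0.005217897058561316 t 22.0333
```

Request:
move_arm(
  travel=[
    [0.04, 0, 0],
    [0.04, 0, 0],
    [0.04, 0, 0],
    [0, 0, 0],
    [0, 0, 0],
  ],
  turn=[0, 0, 0, 0, 0],
  jaw=[1, 1, 1, 1, 1],
)

```text
time: 22.45
tcp_pos: [0.5792, -0.1261, 0.1007]
eef_rot: [0.707, -0.706, 0.036, -0.026]
ft_force: [-16.7, 0.7, 16.6]
finger_gap: 0.0052
```

```bash
python3 -c "
from plan import *
where(BR)"
```

```text
tcp in bracket -0.0689 -0.0022 z 0.1007 F [-16.7   0.7  16.6] T [0.06 2.81 0.04] gap 0.005237146578852299 t 22.45
```

Request:
move_arm(
  travel=[
    [-0.04, -0.02, 0],
    [0, 0, 0],
    [0, 0, 0],
    [0, 0, 0],
    [0, 0, 0],
  ],
  turn=[0, 0, 0, 0, 0],
  jaw=[1, 0.75, 0.75, 0.75, 0.75],
)

```text
time: 22.87
tcp_pos: [0.5843, -0.1266, 0.1011]
eef_rot: [-0.706, 0.706, -0.03, 0.032]
ft_force: [-0.0, -1.0, -0.3]
finger_gap: 0.0212
```

```bash
python3 -c "
from plan import *
where(BR)"
```

```text
tcp in bracket -0.0637 -0.0023 z 0.1011 F [-0.  -1.  -0.3] T [0.03 0.01 0.03] gap 0.021226397771228 t 22.8667
```

Request:
move_arm(
  travel=[
    [0, -0.1, 0],
    [0, -0.3, 0],
    [0, -0.6, 0],
    [0, -0.8, 0],
    [0, -0.8, 0],
    [0, -0.8, 0],
    [0, -0.8, 0],
    [-0.5, -0.5, -0.8],
    [-0.5, 0, -0.8],
    [-0.5, 0, -0.8],
    [0, 0, -0.3],
    [0, 0, 0],
    [0, 0, 0],
  ],
  turn=[0, 0, 0, 0, 0, 0, 0, 0, 0, 0, 0, 0, 0],
  jaw=[0.75, 0.75, 0.75, 0.75, 0.6, 0.5, 0.5, 0.5, 0.5, 0.5, 0.5, 0.5, 0.5],
)

```text
time: 23.95
tcp_pos: [0.532, -0.2033, 0.2426]
eef_rot: [0.707, -0.706, 0.031, -0.032]
ft_force: [-1.3, 0.7, 0.1]
finger_gap: 0.0427
```

```bash
python3 snap.py 21 wrist top scene; python3 -c "
from plan import *
where(BR)
import cv2
im=cv2.imread('pics/wrist21.png');cv2.imwrite('pics/c21.png',cv2.resize(im[60:170,310:450],None,fx=5.5,fy=5.4,interpolation=cv2.INTER_CUBIC))"
```

```text
cam [ 0.539 -0.129  0.314]
tcp in bracket -0.1091 -0.0823 z 0.242 F [ 0.1  0.1 -0.3] T [ 0.01 -0.01  0.02] gap 0.042717659047356804 t 24.1
```

View pics/wrist21.png

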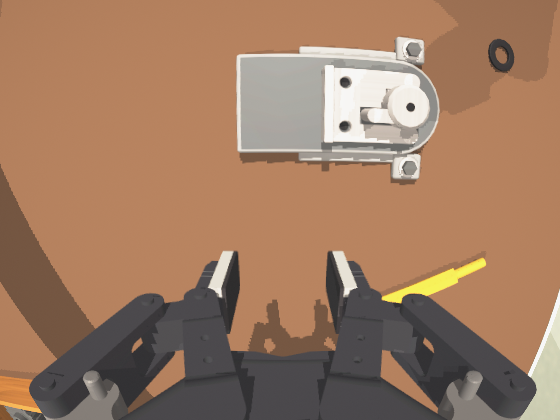

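View pics/c21.png

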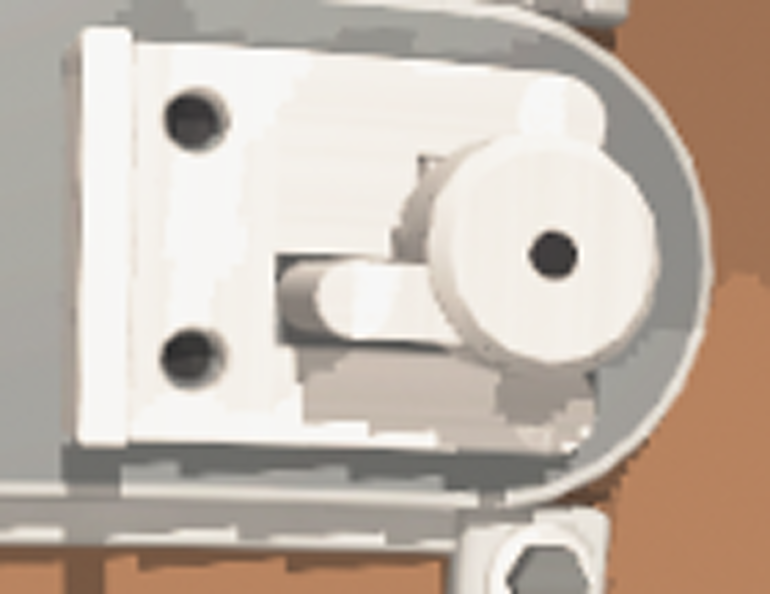

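View pics/scene21.png

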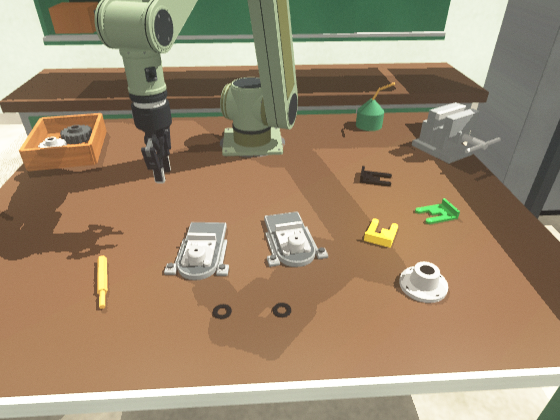

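```bash
python3 - <<'E'
from rel import *
from plan import BR
rel("wrist21.npz",BR,lambda a,b:(310+(a+.5)/5.5-.5,60+(b+.5)/5.4-.5),dict(shaft=(553,255,.048),holeL=(197,121,.024),holeR=(194,358,.024),lipNB=(79,441,.04),lipNF=(128,441,.04),tipF=(606,115,.024),tipN=(595,412,.024),kA=(278,254,.024),kB=(280,343,.024)))
import cv2
a=cv2.imread("pics/top0.png");b=cv2.imread("pics/top21.png");cv2.imwrite("pics/c22.png",b)
c=cv2.imread("pics/scene0.png");d=cv2.imread("pics/scene21.png")
for n,(x,y) in dict(flange=(424,283),drift=(102,281),w1=(222,311),w2=(282,310)).items():print(n,cv2.absdiff(c[y-20:y+20,x-20:x+20],d[y-20:y+20,x-20:x+20]).max(-1).mean().round(1))
E
```

```text
shaft [-0.3 -0.4]
holeL [-52.7  19.2]
holeR [-52.6 -20.4]
lipNB [-73.4 -33.3]
lipNF [-65.8 -33.1]
tipF [19.  25.8]
tipN [ 18.8 -26.5]
kA [-38.9  -2.5]
kB [-38.2 -17.4]
flange 1.9
drift 2.6
w1 20.6
w2 22.8
```

```bash
python3 - <<'E'
import cv2,numpy as np
a=cv2.imread("pics/scene0.png");b=cv2.imread("pics/scene21.png")
cv2.imwrite("pics/c23.png",np.vstack([cv2.resize(i[290:330,190:310],None,fx=6,fy=6) for i in(a,b)]))
E
```

```text
(no output)
```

View pics/c23.png

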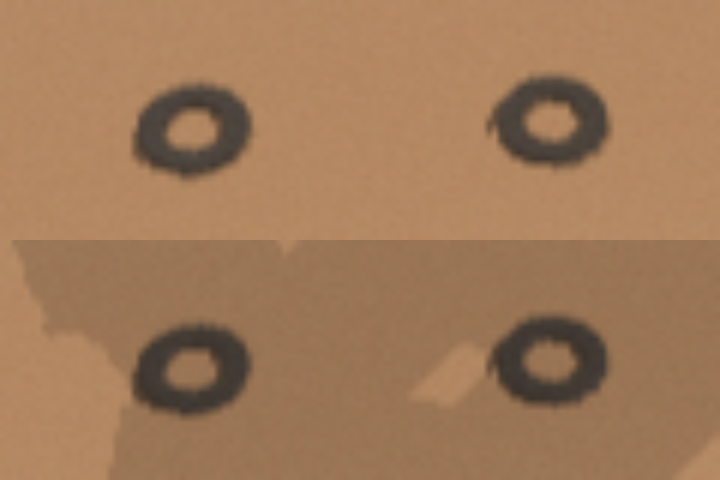

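The washers haven't moved; the difference is only the arm's shadow. Both plates are home and the gripper is clear, so I'm handing the job in.

```bash
python3 -c "
from station import workorder;print(workorder.close_job())"
```

```text
the job is handed in; nothing more can be done
None
```

Both keeper plates are fully home on their matching brackets. I let go of both, and the job was handed in at about 24 s. I took plate_left to bracket_left and plate_right to bracket_right, holding each by its lip. I laid each flat on the machined face and slid it in until the shoulder met the neck, which showed as a push of about 17 N with almost no further movement.

| Last check from the wrist camera (mm from the shaft axis) | Should be | Left plate | Right plate |
|---|---|---|---|
| Bolt holes, along the slide | -52 | -52.6 | -52.4 |
| Lip, back edge | -73 | -73.2 | -73.1 |
| Bottom of keyway | -39 | -38.9 | -38.3 |
| Sideways offset | 0 (±2) | about 0.2 | about 0.2 |

- **Other parts:** the before and after scene pictures show the flange, drift and washers where they were. The picture difference was larger at the washers, but the enlarged crop showed only the arm's shadow.
- **Disagreements:** the first top-camera estimates of the bracket positions were 2 to 4 mm off the closer wrist-camera ones, so I used the wrist camera.
- **Right plate grip:** I gripped it about 2 mm off centre and corrected for that before sliding it in.

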